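Rehang the lift-off door of a control cabinet

TASK

The small grey control cabinet on the repair bench is ready to be closed up. Take its door out of the wire rack and lower it gently, without letting it fall, onto the cabinet's two hinge pins until it is fully down on both; then swing it and press it shut, without slamming, until the roller catch snaps and holds it. Leave everything else where it is.

Things in the scene. Friction and masses are not known exactly. Their poses are not given: they have to be found in the camera images.
- cabinet: (all sizes in mm) light-grey steel wall cabinet without its door, fixed, on rubber feet. Origin on the bench under the box's centre; -x is its open front, -y its hinge side, z up. Box 110 deep (x -55..55), 170 wide (y -85..85), 12 to 202 above the bench, walls 5. Its two steel pintles stand on one upright axis at x -64, y -95 (9 in front of the front edge, 10 outside the side wall)
- pintle_low (a point): on the cabinet: the lower pintle, at the centre of its shoulder (where the pin leaves the 16 diameter, 18 high steel barrel), 34 above the bench. The pin is 8 in diameter, stands 18 up from the shoulder, straight for 11 and then tapered to a blunt 3 nose. Axes as the cabinet's.
- pintle_high (a point): on the cabinet: the upper pintle, same shape and same axis, its shoulder 160 above the bench; seen from above it stands exactly over the lower pintle, so the door's lower socket goes in under its barrel from the side, not down past it.
- catch_mouth (a point): on the cabinet: middle of the mouth of the roller catch, inside the front opening by the wall away from the hinges (cabinet x -55, y 65, 106 above the bench). Two sprung 8 mm rollers, one above the other, 6 apart at rest, let the door's strike through and then hold it; a push of about 5 to 10 N near the door's free edge takes it through
- door: the cabinet's loose door, a flat light-grey panel 16 thick (x -8..8), 170 wide (y -85..85), 186 high (z 0..186), about 0.42 kg, upright in a rack slot, lower edge 5 above the bench; the tallest thing there. Origin at the middle of its lower edge; -x outside (lock insert 3 proud at y 66, z 93), -y hinge edge, with two steel sockets (tubes 16 outside, 9.5 bore, 22 high) on one axis at x 0, y -95
- socket_low (a point): on the door: centre of the lower end of the lower hinge socket (door x 0, y -95, z 20); it comes to rest on the lower pintle's shoulder, the door's lower edge then 14 above the bench. Shut, the door's axes are the cabinet's; open, it is turned anticlockwise seen from above, up to about 150 degrees. It swings freely and stays where it is left
- socket_high (a point): on the door: centre of the lower end of the upper hinge socket (door x 0, y -95, z 146); it comes to rest on the upper pintle's shoulder.
- strike (a point): on the door: centre of the 10 diameter ball head of the strike, on the inside face near the free edge (door x 27, y 65, z 93). With the door shut it is past the rollers, 18 behind the catch mouth (+x of the cabinet).
- door_top (a point): on the door: middle of its top edge (door x 0, y 0, z 186), where it can be pinched from above across its 16 thickness
- rack: fixed wire rack of four upright slots, each 20 wide; origin on the bench under its centre; base plate 135 (x) by 120 (y), 5 thick; five wire loops along y at local x -52, -26, 0, 26, 52, wire 6 thick, reaching 69 above the bench, 106 long in y. The door and two lower parts stand in the slots
- heatsink: bystander in the rack: aluminium heat sink on edge, 100 wide, 90 high, 16 thick; origin in the middle of its lower edge
- module: bystander in the rack: black circuit module on edge, 95 wide, 85 high, 15 thick; origin in the middle of its lower edge
- screwdriver: bystander: black-handled screwdriver lying on the bench, 170 long; origin on the bench at its middle, x along it
- spool: bystander: metal solder spool standing on its flange, 54 diameter, 46 high; origin under its centre
- flux_jar: bystander: small lidded jar, 48 diameter, 42 high; origin under its centre
- multimeter: bystander: black hand-held meter lying on its back, 150 by 74 by 30; origin under its centre, x along it
- cutters: bystander: side cutters lying on the bench, about 130 long; origin under the middle, x along them
- screw_dish: bystander: steel dish, 80 diameter, 22 high; origin under its centre
Mind the look-alikes: they are no part of the job. Of the things that look like the door, the largest one is meant.

How it is judged (in metres and radians):
On the way:
1. the door hangs on both pintles, down on their shoulders (distance between socket_low and pintle_low below 0.004 m and distance between socket_high and pintle_high below 0.004 m and x of strike in the frame of catch_mouth below 0 m), for 0.2 s.
At the end, for the whole second after the job is handed in: both sockets are down on their pintle shoulders (each within 4 mm), the door is shut within 2 degrees with its strike through the rollers (at least 14.5 mm behind the catch mouth), and at rest (distance between socket_low and pintle_low below 0.004 m and distance between socket_high and pintle_high below 0.004 m and angle between the x axis of door and the x axis of cabinet, either way round below 0.035 rad and x of strike in the frame of catch_mouth above 0.0145 m and linear speed of door below 0.02 m/s); the robot touches nothing.
It fails at once if the door is slammed or forced against the cabinet (contact force above 120 N) (contact force between door and cabinet above 120 N).
It fails at once if the door is let fall down the pins (faster than 0.2 m/s while its sockets are on them and not yet down) (horizontal distance between socket_low and pintle_low below 0.004 m and distance between socket_low and pintle_low between 0.004 and 0.018 m and linear speed of door above 0.2 m/s).
It fails at once if a bystander on the bench or in the rack is shifted by more than 30 mm (distance of any of heatsink, module, screwdriver, spool, flux_jar, multimeter, cutters, screw_dish from where it was at the start of the episode above 0.03 m).
It also fails if it takes over 58 s, if anything falls off the work surface, if the arm or the gripper's body presses on something with over 40 N, if the wrist force passes 120 N, or if a joint passes its speed limit or range.

ROBOT

A 6-joint arm with a two-finger parallel gripper is mounted at the origin on the work surface. World frame = base frame: x ahead of the robot, y to its left, z up, the work surface at z = 0. Lengths are in mm, angles in rad, forces in N, time in s.
With the tool pointing down it reaches from about 425 to 950 mm from the base axis. Payload 3.5 kg.
Tool frame: the origin (TCP) lies between the finger pads; the fingertips stand 22 mm ahead of it and the grasp point (between the pads) lies 3 mm ahead of it; z points along the fingers, y is the direction in which the jaws open and shut (so a half turn about z gives the same grasp; the last joint's range is limited). The gripper opens to 85 mm and grips with 20 to 120 N. Pads are 22 mm wide; open, the fingers measure 114 mm over their backs; the gripper's body (76 mm by 85 mm) begins 54 mm behind the grasp point. The pads swing forward as they close: fully open they stand 13 mm farther back than shut.
Start: joints at [1.149, 0.286, 1.577, -0, 1.279, -0.15], TCP at [181.178, 650.216, 253.325] pointing down, gripper open.
Joint ranges: [-2.77, 2.77], [-0.9, 2.22], [0.21, 2.48], [-1.53, 4.67], [0.24, 2.81], [-2.84, 2.84]. Speed limits (rad/s): [2.79, 2.79, 3.14, 3.14, 3.14, 3.14].

INTERFACE

Orientations are given as [roll, pitch, yaw] about the fixed x, y, z axes, in that order (R = Rz(yaw) Ry(pitch) Rx(roll)).
In Python, from plant import readout, eyes, r gives the robot as it stands.
- The arm moves only by the tool drive_tool, never from a script. Its argument "targets" is a list of rows, each an object of numbers: "tx", "ty", "tz": the shift along the tool's x, y, z in m; "wx", "wy", "wz": the turn, a rotation vector about the tool's x, y, z in degrees; "fingers": the finger opening in m, from 0 to 0.0854. A call has 1 to 12 rows; each row shifts and turns the commanded pose from where the row before left it, along the tool's axes as they then stand; what a row does not reach is not made up. A row lasts 1/10 s, in which the tool goes at most 50 mm and 8.59 degrees, less where a joint would pass 70% of its speed; a pose out of reach is approached as far as the arm can. A call is refused whole if a number of a shift passes 0.05 or a number of a turn 8.59, either way. A call with a gripper value outside its range is refused whole. The fingers move at their own pace and stop on an object; the grip force is fixed at half the most. Time passes only in rows, so rows that do not move let the fingers close. It gives the time, the measured TCP pose, the force and the opening at its end, in the units of the state.
- readout.get_obs(): the state, without advancing time (a new reading comes with each control period).
- eyes.get_image(name): name is "side" or "top" or "wrist"; returns the picture (420x560x3 uint8, red, green, blue); there is no depth.
- eyes.camera_params(name): a dict with "vertical_fov" (degrees; the focal length in pixels is half the picture's height over the tangent of half this angle, whatever the lens; pixels are square), "cx", "cy" (the principal point, pixels), "dist" ([k1, k2, p1, p2, k3] as OpenCV has them; the pictures are not rectified), "xyz" and "attitude" of the camera in the world; the wrist camera has in their place "mount" (4x4, takes a point from camera to tool coordinates, whose origin is the TCP and whose axes are the flange's). Camera axes: x right, y down, z forward; pixel columns grow to the right and rows downward; lengths in mm; the calibration is good to about 2 mm. A picture is of the moment at which its call begins: read the wrist's pose just before it. camera_params takes no time and is no camera call.
- r.hand_in(): hands the job in, once; it reports no verdict.
The state is a dict: "time": time; "joint_positions": joint angles; "qd": joint speeds; "tau": joint torques, N m; "tool_pos": TCP position; "tcp_rot": TCP orientation; "force": force on the tool from outside, world axes, zero at the start; "wrist_torque": the same for the moment, N m; "finger_gap": opening from 0.0 (shut) to 1.0 (fully open).
Only numpy, scipy, OpenCV 4.12 (cv2) and the standard library are available. Lean on these libraries where they do the work, as an engineer would, in place of code of your own. Each camera call takes 0.05 s, during which the arm holds its last target.

## Working session

There is one attempt and no reset: what is moved stays moved. The work goes in short steps, Python scripts to look and compute and a tool call to move; the robot and the scene stay as the last step left them, time stands still between calls to the robot, and variables do not carry over. Pictures are saved under pics/ and viewed, and the job is handed in when it is done.

Besides the shell and the picture viewer there is one more tool, called after "Call:" by a JSON object that holds its "api" and its "payload", one argument or row to a line. drive_tool: Moves the arm, as the interface text tells. Its arguments: {"type":"object","properties":{"targets":{"type":"array"}},"required":["targets"]}

```bash
ls; mkdir -p pics; python3 - <<'E'
from plant import readout, eyes, r
import cv2
print(readout.get_obs())
for n in ["side","top","wrist"]:
    print(n,eyes.camera_params(n))
    cv2.imwrite(f"pics/{n}0.png",eyes.get_image(n)[:,:,::-1])
E
```

```text
pics
{'time': 0.0, 'joint_positions': array([ 1.14902673e+00,  2.87200429e-01,  1.57816241e+00,  1.47424318e-05,
        1.27860521e+00, -1.50046904e-01]), 'qd': array([ 0.00135632,  0.00110842, -0.00286024,  0.00066148,  0.00036444,
        0.00115223]), 'tau': array([ 1.98763279e-03, -4.05980122e+01, -2.92624694e+01,  1.04796317e-05,
        5.71738303e-03, -5.75396584e-07]), 'tool_pos': array([180.9145355 , 649.68078943, 251.93183962]), 'tcp_rot': array([-3.13924606e+00, -3.69033412e-04,  2.86986527e+00]), 'force': array([ 0.95961758, -0.15529234,  0.1110029 ]), 'wrist_torque': array([ 0.00892769, -0.03780335,  0.01727547]), 'finger_gap': 0.9990059755902846}
side {'vertical_fov': 54.00668552278183, 'cx': 284.7377475542039, 'cy': 203.43243598655715, 'dist': array([0.01530575, 0.        , 0.        , 0.        , 0.        ]), 'xyz': array([473.21442023, 769.14434266, 809.47374089]), 'attitude': array([-2.32885521,  0.01253872, -3.04156632])}
top {'vertical_fov': 48.789982180053244, 'cx': 281.26266015195074, 'cy': 209.48402214659694, 'dist': array([-0.02024384,  0.        ,  0.        ,  0.        ,  0.        ]), 'xyz': array([ 412.88111881,   62.11399358, 1530.65814511]), 'attitude': array([-3.02741171,  0.01910511, -1.59915356])}
wrist {'vertical_fov': 59.66239431160985, 'cx': 280.5505564535374, 'cy': 203.34179043202423, 'dist': array([0.03240108, 0.        , 0.        , 0.        , 0.        ]), 'mount': array([[-9.27316775e-04, -9.48971253e-01, -3.15361223e-01,
         8.03159453e+01],
       [ 9.99999563e-01, -8.42178835e-04, -4.06241657e-04,
         7.77545956e-01],
       [ 1.19921107e-04, -3.15361462e-01,  9.48971619e-01,
        -1.20587640e+02],
       [ 0.00000000e+00,  0.00000000e+00,  0.00000000e+00,
         1.00000000e+00]])}
```

View pics/side0.png

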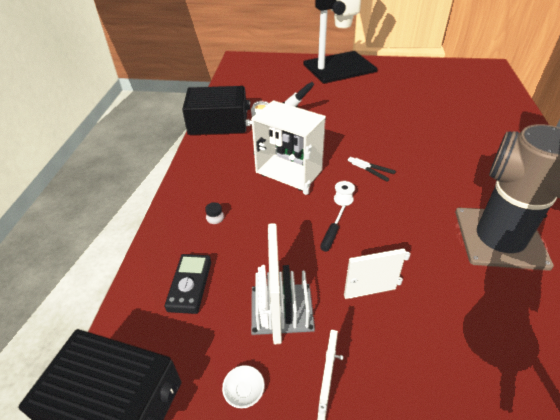

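View pics/top0.png

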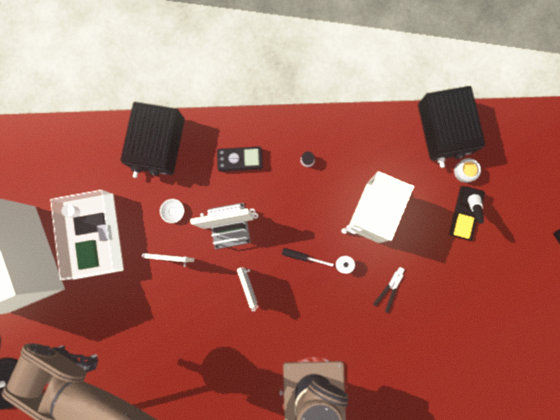

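View pics/wrist0.png

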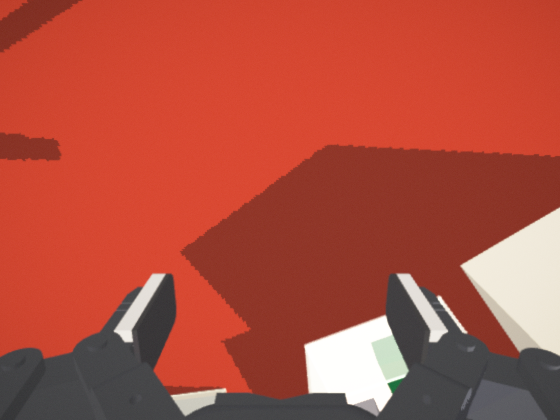

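```bash
python3 - <<'E'
import cv2
s=cv2.imread("pics/side0.png");t=cv2.imread("pics/top0.png")
def c(im,x0,y0,x1,y1,k,n): cv2.imwrite("pics/"+n,cv2.resize(im[y0:y1,x0:x1],None,fx=k,fy=k,interpolation=cv2.INTER_CUBIC))
c(s,240,95,340,205,5,"c1.png");c(s,230,215,330,350,4,"c2.png");c(t,335,160,425,255,6,"c3.png");c(t,180,190,270,260,8,"c4.png")
E
```

```text
(no output)
```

View pics/c1.png

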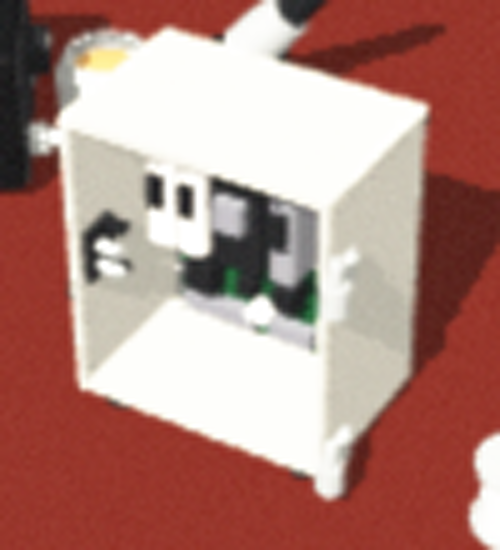

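View pics/c2.png

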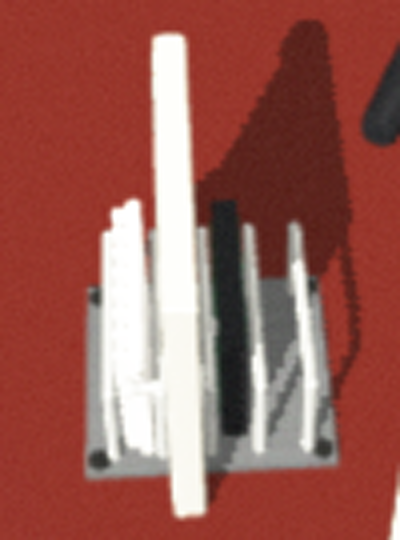

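View pics/c3.png

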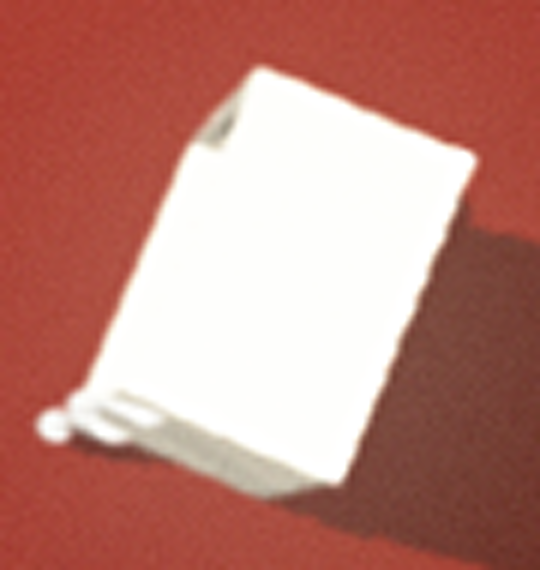

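View pics/c4.png

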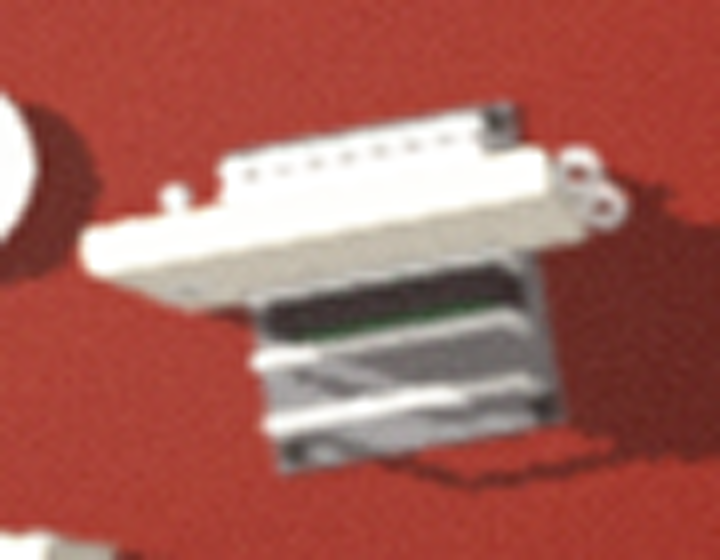

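```bash
cat > h.py <<'E'
import numpy as np, cv2
from scipy.spatial.transform import Rotation as R
from plant import readout, eyes, r
def pose(o=None):
    o=o or readout.get_obs(); return R.from_euler('xyz',o['tcp_rot']).as_matrix(), np.array(o['tool_pos'])
def cam(name,tp=None):
    p=eyes.camera_params(name)
    f=210/np.tan(np.radians(p['vertical_fov']/2))
    K=np.array([[f,0,p['cx']],[0,f,p['cy']],[0,0,1]])
    if name=='wrist':
        Rt,t=tp; M=p['mount']; Rc=Rt@M[:3,:3]; c=Rt@M[:3,3]+t
    else: Rc=R.from_euler('xyz',p['attitude']).as_matrix(); c=np.array(p['xyz'])
    return K,np.array(p['dist']),Rc,c
def ray(C,px):
    K,d,Rc,c=C
    u=cv2.undistortPoints(np.array([[px]],float),K,d)[0,0]
    v=Rc@np.array([u[0],u[1],1]); return c,v/np.linalg.norm(v)
def onz(C,px,z):
    c,v=ray(C,px); return c+v*(z-c[2])/v[2]
def tri(*obs):
    A=np.zeros((3,3));b=np.zeros(3)
    for C,px in obs:
        c,v=ray(C,px);P=np.eye(3)-np.outer(v,v);A+=P;b+=P@c
    x=np.linalg.solve(A,b)
    return x,[np.linalg.norm((np.eye(3)-np.outer(ray(C,px)[1],ray(C,px)[1]))@(x-C[3])) for C,px in obs]
def proj(C,X):
    K,d,Rc,c=C
    return cv2.projectPoints(np.array([Rc.T@(np.array(X)-c)]),np.zeros(3),np.zeros(3),K,d)[0][0,0]
def snap(name,fn):
    tp=pose(); im=eyes.get_image(name)[:,:,::-1].copy(); cv2.imwrite("pics/"+fn,im)
    if name=='wrist': np.savez("pics/"+fn+".npz",R=tp[0],t=tp[1])
    return im,tp
def load(fn):
    z=np.load("pics/"+fn+".npz"); return cam('wrist',(z['R'],z['t']))
def crop(fn,x0,y0,x1,y1,k,out):
    im=cv2.imread("pics/"+fn); cv2.imwrite("pics/"+out,cv2.resize(im[y0:y1,x0:x1],None,fx=k,fy=k,interpolation=cv2.INTER_CUBIC))
E
python3 - <<'E'
from h import *
np.set_printoptions(precision=1,suppress=True)
T=cam('top');S=cam('side')
print(proj(T,[0,0,0]),proj(S,[0,0,0]))
P=lambda x,y:(180+x/8,190+y/8)
for q in [(85,230),(95,272),(548,150),(552,190)]: print('door top',onz(T,P(*q),191))
Q=lambda x,y:(335+x/6,160+y/6)
for q in [(260,66),(475,155),(335,488),(90,395)]: print('cab top',onz(T,Q(*q),202))
print('pin low?',onz(T,Q(52,425),52),'pin hi?',onz(T,Q(85,400),178))
s=lambda x,y:(240+x/5,95+y/5)
for q in [(62,120),(172,28),(428,105),(328,205)]: print('cab top side',onz(S,s(*q),202))
print('low pin tip',onz(S,s(345,430),52),'hi',onz(S,s(350,250),178))
w=lambda x,y:(230+x/4,215+y/4)
for q in [(150,37),(186,37),(160,308),(198,310)]: print('door top side',onz(S,w(*q),191))
E
```

```text
[313.6 392.1] [499.8 237.8]
door top [548.1 348.6 191. ]
door top [532.6 345.1 191. ]
door top [572.3 178.8 191. ]
door top [557.6 177.7 191. ]
cab top [ 669.9 -202.2  202. ]
cab top [ 623.1 -303.4  202. ]
cab top [ 464.8 -227.2  202. ]
cab top [ 512.7 -112.7  202. ]
pin low? [ 508.6 -111.6   52. ] pin hi? [ 512.1 -113.3  178. ]
cab top side [ 666.7 -195.6  202. ]
cab top side [ 618.3 -299.   202. ]
cab top side [ 467.7 -226.8  202. ]
cab top side [ 516.4 -125.8  202. ]
low pin tip [ 503.3 -124.    52. ] hi [ 504.  -120.8  178. ]
door top side [575.5 185.5 191. ]
door top side [556.9 183.8 191. ]
door top side [549.4 350.2 191. ]
door top side [532.5 349.7 191. ]
```

Call:
{"api": "drive_tool", "payload": {
  "targets": [
    {"wz":8.3,"tz":-0.01},
    {"wz":8.3,"tz":-0.01},
    {"wz":8.3,"tz":-0.01},
    {"wz":8.3,"tz":-0.01},
    {"wz":8.3,"tz":-0.01},
    {"wz":8.3},
    {"wz":8.3},
    {"wz":8.3}
  ]
}}

```text
validation failed for argument at $.ta...
```

```bash
cat >> h.py <<'E'
def plan(target):
    Rt,t=pose(); d=Rt.T@(np.array(target,float)-t); n=np.linalg.norm(d)
    print("tcp",np.round(t,1),"rpy deg",np.round(np.degrees(readout.get_obs()['tcp_rot']),2),"tool shift mm",np.round(d,1),"rows",n/45, "q",np.round(readout.get_obs()['joint_positions'],2))
E
python3 -c "
from h import *
plan([565,100,300])"
```

```text
tcp [181.  649.8 252.2] rpy deg [-1.7990e+02 -2.0000e-02  1.6443e+02] tool shift mm [-517.5 -426.6  -47.1] rows 14.940765900625516 q [ 1.15  0.29  1.58  0.    1.28 -0.15]
```

Call:
{"api": "drive_tool", "payload": {
  "targets": [
    {"tx":0,"ty":0,"tz":-0.01,"wx":0,"wy":0,"wz":8.3,"fingers":0.085},
    {"tx":0,"ty":0,"tz":-0.01,"wx":0,"wy":0,"wz":8.3,"fingers":0.085},
    {"tx":0,"ty":0,"tz":-0.01,"wx":0,"wy":0,"wz":8.3,"fingers":0.085},
    {"tx":0,"ty":0,"tz":-0.01,"wx":0,"wy":0,"wz":8.3,"fingers":0.085},
    {"tx":0,"ty":0,"tz":-0.01,"wx":0,"wy":0,"wz":8.3,"fingers":0.085},
    {"tx":0,"ty":0,"tz":0,"wx":0,"wy":0,"wz":8.3,"fingers":0.085},
    {"tx":0,"ty":0,"tz":0,"wx":0,"wy":0,"wz":8.3,"fingers":0.085},
    {"tx":0,"ty":0,"tz":0,"wx":0,"wy":0,"wz":8.3,"fingers":0.085}
  ]
}}

```text
time: 0.95
tool_pos: [181.1, 650.0, 302.9]
tcp_rot: [-3.141, 0.001, 1.705]
force: [-0.5, -0.3, -0.6]
finger_gap: 0.998
```

```bash
python3 -c "
from h import *
plan([565,100,300])"
```

```text
tcp [181.1 650.  302.9] rpy deg [-1.7998e+02  4.0000e-02  9.7680e+01] tool shift mm [-596.4  306.9    3.1] rows 14.905629240029347 q [ 1.15  0.25  1.53 -0.    1.36  1.01]
```

Call:
{"api": "drive_tool", "payload": {
  "targets": [
    {"tx":-0.04,"ty":0.0205,"tz":0,"wx":0,"wy":0,"wz":0,"fingers":0.085},
    {"tx":-0.04,"ty":0.0205,"tz":0,"wx":0,"wy":0,"wz":0,"fingers":0.085},
    {"tx":-0.04,"ty":0.0205,"tz":0,"wx":0,"wy":0,"wz":0,"fingers":0.085},
    {"tx":-0.04,"ty":0.0205,"tz":0,"wx":0,"wy":0,"wz":0,"fingers":0.085},
    {"tx":-0.04,"ty":0.0205,"tz":0,"wx":0,"wy":0,"wz":0,"fingers":0.085},
    {"tx":-0.04,"ty":0.0205,"tz":0,"wx":0,"wy":0,"wz":0,"fingers":0.085},
    {"tx":-0.04,"ty":0.0205,"tz":0,"wx":0,"wy":0,"wz":0,"fingers":0.085},
    {"tx":-0.04,"ty":0.0205,"tz":0,"wx":0,"wy":0,"wz":0,"fingers":0.085},
    {"tx":-0.04,"ty":0.0205,"tz":0,"wx":0,"wy":0,"wz":0,"fingers":0.085},
    {"tx":-0.04,"ty":0.0205,"tz":0,"wx":0,"wy":0,"wz":0,"fingers":0.085},
    {"tx":-0.04,"ty":0.0205,"tz":0,"wx":0,"wy":0,"wz":0,"fingers":0.085},
    {"tx":-0.04,"ty":0.0205,"tz":0,"wx":0,"wy":0,"wz":0,"fingers":0.085}
  ]
}}

```text
time: 2.15
tool_pos: [492.4, 207.6, 303.1]
tcp_rot: [-3.141, -0.0, 1.711]
force: [-0.3, 0.2, -0.3]
finger_gap: 0.997
```

Call:
{"api": "drive_tool", "payload": {
  "targets": [
    {"tx":-0.04,"ty":0.0205,"tz":0,"wx":0,"wy":0,"wz":0,"fingers":0.085},
    {"tx":-0.04,"ty":0.0205,"tz":0,"wx":0,"wy":0,"wz":0,"fingers":0.085},
    {"tx":-0.036,"ty":0.02,"tz":0,"wx":0,"wy":0,"wz":0,"fingers":0.085},
    {"tx":0,"ty":0,"tz":0,"wx":0,"wy":0,"wz":0,"fingers":0.085}
  ]
}}

```text
time: 2.55
tool_pos: [570.4, 99.0, 302.6]
tcp_rot: [-3.141, 0.001, 1.705]
force: [0.2, 0.4, 0.1]
finger_gap: 0.995
```

```bash
python3 -c "
from h import *
snap('wrist','w1.png');plan([565,100,300])"
```

```text
tcp [569.1 100.9 302.5] rpy deg [-1.7992e+02 -2.0000e-02  9.7810e+01] tool shift mm [-0.4 -4.2  2.6] rows 0.10965780854492824 q [ 0.    0.04  1.77  0.    1.34 -0.14]
```

View pics/w1.png

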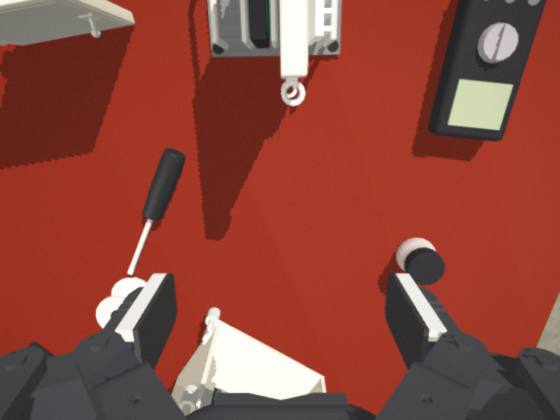

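```bash
python3 - <<'E'
from h import *
np.set_printoptions(precision=1,suppress=True)
crop('w1.png',265,50,320,115,9,'w1a.png');crop('w1.png',180,295,260,370,7,'w1b.png')
C=load('w1.png')
print(onz(C,(292,93),173), onz(C,(213,314),178))
for p in [(281,79),(306,78),(281,0),(310,0)]: print(onz(C,p,191))
E
```

```text
[568.7 173.4 173. ] [531.1   1.5 178. ]
[560.5 180.9 191. ]
[575.2 183.5 191. ]
[554.9 222.  191. ]
[571.  224.1 191. ]
```

View pics/w1a.png

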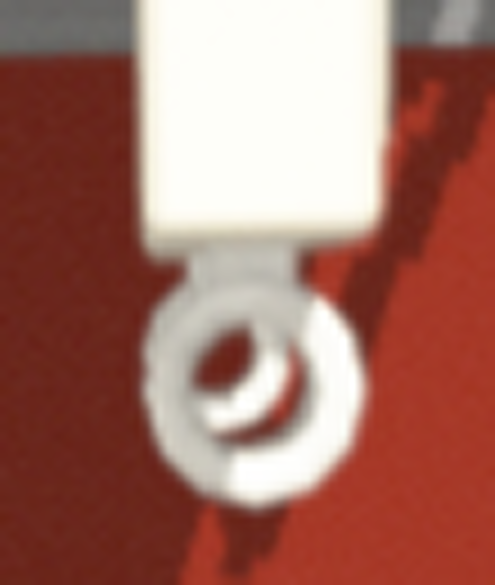

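View pics/w1b.png

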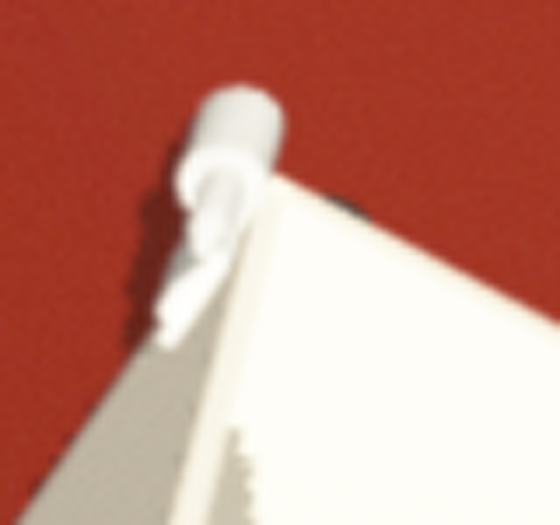

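```bash
python3 - <<'E'
from h import *
np.set_printoptions(precision=1,suppress=True)
C=load('w1.png')
print(C[3],C[2][:,2])
for z in (34,52,160,178): print(z,proj(C,[509,-105,z]))
print(proj(C,[514,-118,202]),proj(C,[668,-199,202]))
print(onz(C,(213,314),45))
E
```

```text
[560.4 180.  423.1] [ 0.  -0.3 -0.9]
34 [209.  314.7]
52 [206.2 323.9]
160 [182.9 399.1]
178 [177.4 416.6]
[174.6 455.9] [344.  541.9]
[515.2 -95.4  45. ]
```

```bash
python3 -c "
from h import *
plan([511,-172,302.5])"
```

```text
tcp [569.1 100.9 302.5] rpy deg [-1.7992e+02 -2.0000e-02  9.7810e+01] tool shift mm [-2.625e+02 -9.470e+01  1.000e-01] rows 6.201521852635292 q [ 0.    0.04  1.77  0.    1.34 -0.14]
```

Call:
{"api": "drive_tool", "payload": {
  "targets": [
    {"tx":-0.0437,"ty":-0.0158,"tz":0,"wx":0,"wy":0,"wz":0,"fingers":0.085},
    {"tx":-0.0437,"ty":-0.0158,"tz":0,"wx":0,"wy":0,"wz":0,"fingers":0.085},
    {"tx":-0.0437,"ty":-0.0158,"tz":0,"wx":0,"wy":0,"wz":0,"fingers":0.085},
    {"tx":-0.0437,"ty":-0.0158,"tz":0,"wx":0,"wy":0,"wz":0,"fingers":0.085},
    {"tx":-0.0437,"ty":-0.0158,"tz":0,"wx":0,"wy":0,"wz":0,"fingers":0.085},
    {"tx":-0.0437,"ty":-0.0158,"tz":0,"wx":0,"wy":0,"wz":0,"fingers":0.085},
    {"tx":0,"ty":0,"tz":0,"wx":0,"wy":0,"wz":0,"fingers":0.085},
    {"tx":0,"ty":0,"tz":0,"wx":0,"wy":0,"wz":0,"fingers":0.085}
  ]
}}

```text
time: 3.4
tool_pos: [510.7, -169.5, 303.1]
tcp_rot: [-3.141, -0.001, 1.71]
force: [0.4, -0.0, -0.9]
finger_gap: 0.999
```

```bash
python3 -c "
from h import *
snap('wrist','w2.png');plan([511,-172,302.5])
C=load('w2.png')
p=proj(C,[509,-105,178]);print(p);x,y=map(int,p)
crop('w2.png',x-40,max(y-40,0),x+40,y+40,8,'w2a.png');print(x-40,max(y-40,0))"
```

```text
tcp [ 511.  -168.7  303.1] rpy deg [-1.7999e+02 -6.0000e-02  9.8060e+01] tool shift mm [-3.2 -0.5  0.6] rows 0.07388272044765015 q [-0.51 -0.05  1.86  0.    1.34 -0.65]
[290.19983006 109.64556047]
250 69
```

View pics/w2.png

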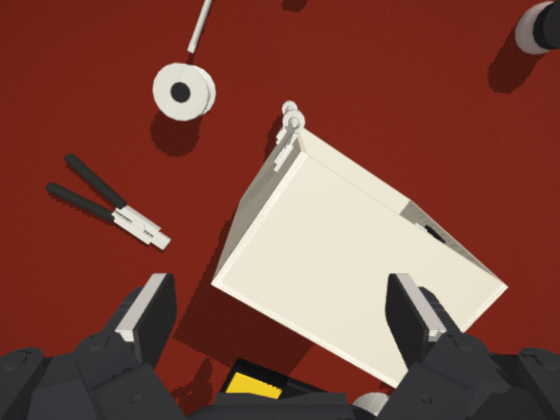

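View pics/w2a.png

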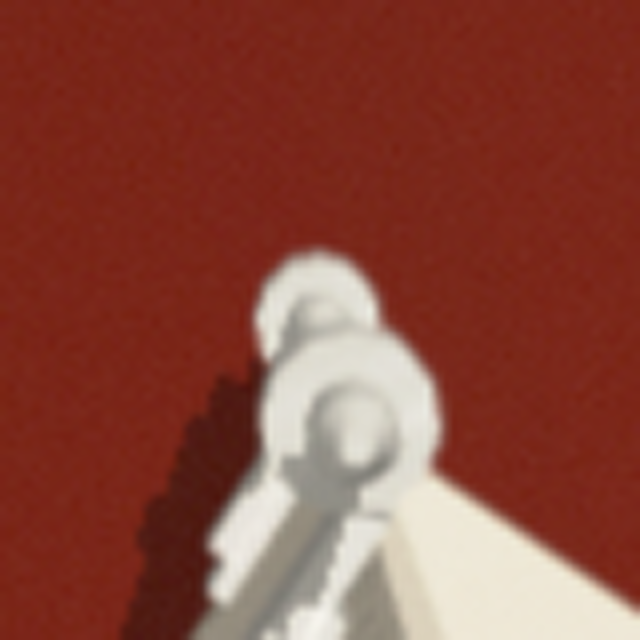

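```bash
python3 - <<'E'
from h import *
np.set_printoptions(precision=4,suppress=True)
for i in range(8):
    o=readout.get_obs(); print(o['tool_pos'],o['tcp_rot'],o['joint_positions']); eyes.get_image('wrist')
np.set_printoptions(precision=1,suppress=True)
C=load('w2.png')
hi=onz(C,(293.9,121.6),160);lo=onz(C,(289.6,108.1),34);print(hi,lo)
print('sock',onz(load('w1.png'),(293.1,93.6),173))
c=[onz(C,p,202) for p in [(303,152),(214,283),(400,388),(508,287)]]
print(c)
e=c[3]-c[0];print(np.linalg.norm(e),np.degrees(np.arctan2(e[1],e[0]))-90)
e=c[1]-c[0];print(np.linalg.norm(e),np.degrees(np.arctan2(e[1],e[0])))
E
```

```text
[ 511.0261 -168.7372  303.138 ] [-3.1415 -0.001   1.7115] [-0.5079 -0.0531  1.8569  0.0008  1.3385 -0.6487]
[ 511.2313 -168.3042  303.2349] [ 3.1416 -0.0008  1.7127] [-0.5069 -0.0532  1.8568  0.0006  1.3384 -0.6489]
[ 511.3474 -168.1534  303.2628] [ 3.1416 -0.0006  1.7132] [-0.5065 -0.0531  1.8567  0.0005  1.3383 -0.649 ]
[ 511.4048 -168.1856  303.261 ] [-3.1416 -0.0004  1.7134] [-0.5064 -0.053   1.8566  0.0003  1.3382 -0.6491]
[ 511.4607 -168.2895  303.3241] [ 3.1415 -0.0002  1.7135] [-0.5065 -0.0529  1.8564  0.0002  1.3382 -0.6492]
[ 511.4363 -168.48    303.3187] [ 3.1416 -0.0002  1.7133] [-0.5068 -0.0528  1.8563  0.0001  1.3382 -0.6493]
[ 511.4175 -168.7313  303.3549] [ 3.1415 -0.0001  1.7128] [-0.5072 -0.0527  1.8561  0.0001  1.3382 -0.6493]
[ 511.3951 -168.9732  303.354 ] [ 3.1415 -0.      1.7125] [-0.5076 -0.0526  1.856   0.0001  1.3381 -0.6493]
[ 513.4 -113.9  160. ] [ 513.2 -113.    34. ]
sock [569.5 173.2 173. ]
[array([ 519.5, -127.1,  202. ]), array([ 473.3, -224.8,  202. ]), array([ 620.1, -294.7,  202. ]), array([ 671.9, -199.6,  202. ])]
168.77648524983283 -115.46283590038809
108.1665865688716 -115.33123065033176
```

```bash
python3 -c "
from h import *
plan([556,267,300])"
```

```text
tcp [ 511.3 -169.2  303.3] rpy deg [180.   -0.   98.1] tool shift mm [425.5 105.7   3.4] rows 9.744052045370356 q [-0.51 -0.05  1.86  0.    1.34 -0.65]
```

Call:
{"api": "drive_tool", "payload": {
  "targets": [
    {"tx":0.0425,"ty":0.0106,"tz":0,"wx":0,"wy":0,"wz":0,"fingers":0.085},
    {"tx":0.0425,"ty":0.0106,"tz":0,"wx":0,"wy":0,"wz":0,"fingers":0.085},
    {"tx":0.0425,"ty":0.0106,"tz":0,"wx":0,"wy":0,"wz":0,"fingers":0.085},
    {"tx":0.0425,"ty":0.0106,"tz":0,"wx":0,"wy":0,"wz":0,"fingers":0.085},
    {"tx":0.0425,"ty":0.0106,"tz":0,"wx":0,"wy":0,"wz":0,"fingers":0.085},
    {"tx":0.0425,"ty":0.0106,"tz":0,"wx":0,"wy":0,"wz":0,"fingers":0.085},
    {"tx":0.0425,"ty":0.0106,"tz":0,"wx":0,"wy":0,"wz":0,"fingers":0.085},
    {"tx":0.0425,"ty":0.0106,"tz":0,"wx":0,"wy":0,"wz":0,"fingers":0.085},
    {"tx":0.0425,"ty":0.0106,"tz":0,"wx":0,"wy":0,"wz":0,"fingers":0.085},
    {"tx":0.0425,"ty":0.0106,"tz":0,"wx":0,"wy":0,"wz":0,"fingers":0.085},
    {"tx":0,"ty":0,"tz":0,"wx":0,"wy":0,"wz":0,"fingers":0.085},
    {"tx":0,"ty":0,"tz":0,"wx":0,"wy":0,"wz":0,"fingers":0.085}
  ]
}}

```text
time: 5.05
tool_pos: [556.4, 266.7, 302.9]
tcp_rot: [-3.141, 0.001, 1.713]
force: [0.9, -0.6, 0.1]
finger_gap: 0.992
```

```bash
python3 -c "
from h import *
snap('wrist','w3.png');plan([556,267,300])
"
```

```text
tcp [556.6 265.7 303. ] rpy deg [-1.7996e+02  4.0000e-02  9.8070e+01] tool shift mm [ 1.4 -0.4  3. ] rows 0.07386550238153157 q [ 0.28  0.13  1.67 -0.    1.34  0.14]
```

View pics/w3.png

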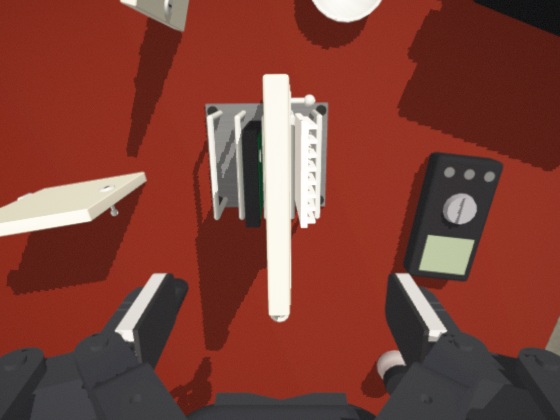

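```bash
python3 - <<'E'
from h import *
np.set_printoptions(precision=1,suppress=True)
crop('w3.png',250,65,330,115,8,'w3a.png');crop('w3.png',245,270,315,335,8,'w3b.png')
E
```

```text
(no output)
```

View pics/w3a.png

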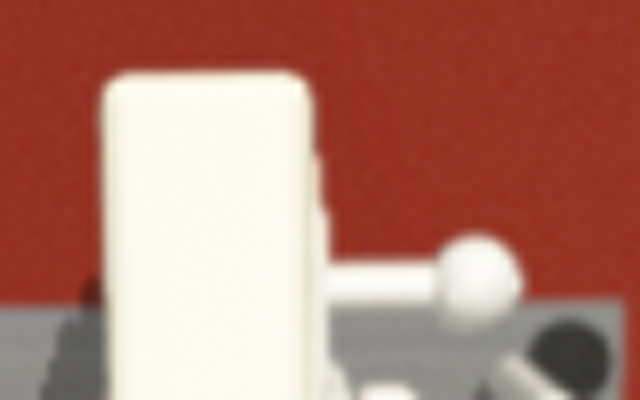

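View pics/w3b.png

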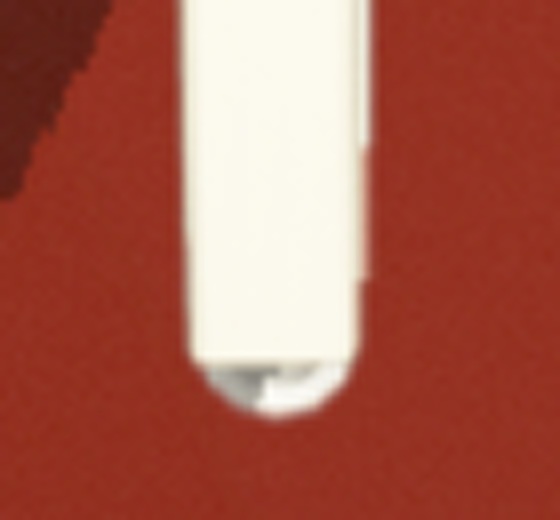

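```bash
python3 - <<'E'
from h import *
np.set_printoptions(precision=2,suppress=True)
C=load('w3.png')
a=onz(C,(275.9,74),191);b=onz(C,(279.0,315),191)
d=a-b;print(a,b,np.linalg.norm(d),'door yaw',np.degrees(np.arctan2(d[1],d[0]))-90)
L=[onz(C,p,191) for p in [(262.9,75),(268.5,312),(289,75),(289.5,312)]]
print(L)
m=(a+b)/2;u=d/np.linalg.norm(d);print('mid',m,'sock pred',b-10*u)
z=np.load('pics/w3.png.npz'); print('mid in tool',z['R'].T@(m-z['t']),'sock in tool',z['R'].T@(b-10*u-z['t']))
plan([m[0],m[1],303])
E
```

```text
[542.43 351.   191.  ] [567.84 184.24 191.  ] 168.68528881632685 door yaw 8.662223038195847
[array([534.83, 349.35, 191.  ]), array([559.78, 185.71, 191.  ]), array([550.25, 351.55, 191.  ]), array([575.17, 187.91, 191.  ])]
mid [555.13 267.62 191.  ] sock pred [569.34 174.36 191.  ]
mid in tool [  1.15  -1.06 111.94] sock in tool [-93.18  -0.24 111.99]
tcp [556.6 265.7 303. ] rpy deg [-179.96    0.04   98.07] tool shift mm [ 2.1 -1.1  0. ] rows 0.053180461372918104 q [ 0.28  0.13  1.67 -0.    1.34  0.14]
```

Call:
{"api": "drive_tool", "payload": {
  "targets": [
    {"tx":0.0013,"ty":-0.001,"tz":0.01,"wx":0,"wy":0,"wz":-0.6,"fingers":0.085},
    {"tx":0,"ty":0,"tz":0.03,"wx":0,"wy":0,"wz":0,"fingers":0.085},
    {"tx":0,"ty":0,"tz":0.03,"wx":0,"wy":0,"wz":0,"fingers":0.085},
    {"tx":0,"ty":0,"tz":0.025,"wx":0,"wy":0,"wz":0,"fingers":0.085},
    {"tx":0,"ty":0,"tz":0.02,"wx":0,"wy":0,"wz":0,"fingers":0.085},
    {"tx":0,"ty":0,"tz":0.01,"wx":0,"wy":0,"wz":0,"fingers":0.085},
    {"tx":0,"ty":0,"tz":0,"wx":0,"wy":0,"wz":0,"fingers":0.085},
    {"tx":0,"ty":0,"tz":0,"wx":0,"wy":0,"wz":0,"fingers":0.03},
    {"tx":0,"ty":0,"tz":0,"wx":0,"wy":0,"wz":0,"fingers":0.024}
  ]
}}

```text
time: 6.0
tool_pos: [556.6, 266.9, 180.1]
tcp_rot: [3.139, -0.0, 1.721]
force: [0.8, 0.1, 1.0]
finger_gap: 0.689
```

```bash
python3 -c "
from h import *
snap('wrist','w4.png');plan([555,267.6,178]);print(readout.get_obs()['finger_gap'])
"
```

```text
tcp [556.5 267.  180.1] rpy deg [ 1.7983e+02 -2.0000e-02  9.8620e+01] tool shift mm [ 0.8 -1.4  2.1] rows 0.05910251757152811 q [0.28 0.23 1.79 0.   1.12 0.13]
0.6032177145355995
```

View pics/w4.png

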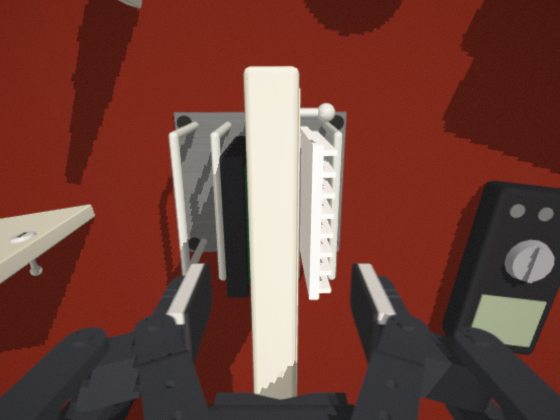

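Call:
{"api": "drive_tool", "payload": {
  "targets": [
    {"tx":0,"ty":-0.0013,"tz":0,"wx":0,"wy":0,"wz":0,"fingers":0.024},
    {"tx":0,"ty":0,"tz":0,"wx":0,"wy":0,"wz":0,"fingers":0.022},
    {"tx":0,"ty":0,"tz":0,"wx":0,"wy":0,"wz":0,"fingers":0.02},
    {"tx":0,"ty":0,"tz":0,"wx":0,"wy":0,"wz":0,"fingers":0.0},
    {"tx":0,"ty":0,"tz":0,"wx":0,"wy":0,"wz":0,"fingers":0.0},
    {"tx":0,"ty":0,"tz":0,"wx":0,"wy":0,"wz":0,"fingers":0.0},
    {"tx":0,"ty":0,"tz":0,"wx":0,"wy":0,"wz":0,"fingers":0.0},
    {"tx":0,"ty":0,"tz":0,"wx":0,"wy":0,"wz":0,"fingers":0.0},
    {"tx":0,"ty":0,"tz":0,"wx":0,"wy":0,"wz":0,"fingers":0.0}
  ]
}}

```text
time: 6.95
tool_pos: [554.5, 266.8, 178.7]
tcp_rot: [3.141, -0.0, 1.721]
force: [0.7, 1.5, 2.7]
finger_gap: 0.183
```

```bash
python3 -c "
from h import *
snap('wrist','w5.png');plan([555,267.6,178]);o=readout.get_obs();print(o['finger_gap'],o['force'])
"
```

```text
tcp [554.5 266.9 178.7] rpy deg [ 1.7996e+02 -2.0000e-02  9.8630e+01] tool shift mm [0.7 0.6 0.7] rows 0.02586777939321904 q [0.28 0.23 1.79 0.   1.12 0.13]
0.17901700379600166 [-0.32261456  1.42415461  4.04738099]
```

View pics/w5.png

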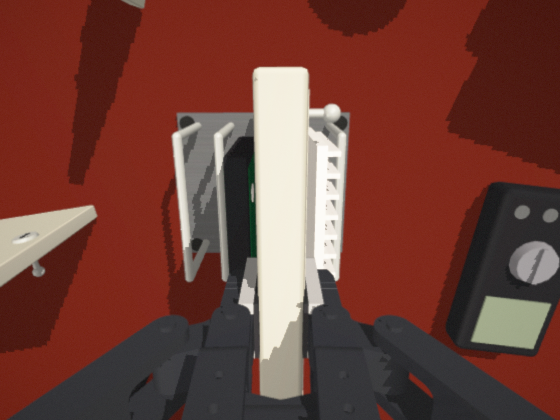

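```bash
python3 - <<'E'
from h import *
np.set_printoptions(precision=2,suppress=True)
crop('w5.png',240,55,340,135,8,'w5a.png')
C=load('w5.png');z=np.load('pics/w5.png.npz')
for p in [(255,69),(308,69),(259.5,340),(303.5,340)]:
    X=onz(C,p,191);print(X,z['R'].T@(X-z['t']))
E
```

```text
[535.76 349.57 191.  ] [ 84.63  -6.09 -12.26]
[550.26 351.76 191.  ] [ 84.61   8.58 -12.25]
[548.82 260.39 191.  ] [ -5.5   -6.55 -12.29]
[564.22 262.71 191.  ] [ -5.52   9.02 -12.28]
```

View pics/w5a.png

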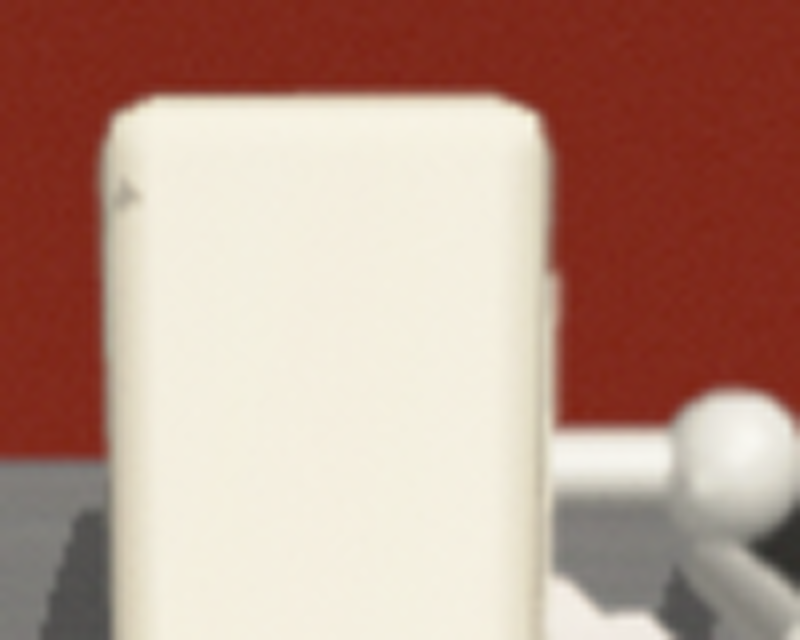

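Call:
{"api": "drive_tool", "payload": {
  "targets": [
    {"tx":0,"ty":0,"tz":-0.005,"wx":0,"wy":0,"wz":0,"fingers":0.0},
    {"tx":0,"ty":0,"tz":-0.01,"wx":0,"wy":0,"wz":0,"fingers":0.0},
    {"tx":0,"ty":0,"tz":-0.015,"wx":0,"wy":0,"wz":0,"fingers":0.0},
    {"tx":0,"ty":0,"tz":-0.02,"wx":0,"wy":0,"wz":0,"fingers":0.0},
    {"tx":0,"ty":0,"tz":-0.02,"wx":0,"wy":0,"wz":0,"fingers":0.0},
    {"tx":0,"ty":0,"tz":-0.02,"wx":0,"wy":0,"wz":0,"fingers":0.0},
    {"tx":0,"ty":0,"tz":-0.02,"wx":0,"wy":0,"wz":0,"fingers":0.0},
    {"tx":0,"ty":0,"tz":-0.005,"wx":0,"wy":0,"wz":0,"fingers":0.0},
    {"tx":0,"ty":0,"tz":0,"wx":0,"wy":0,"wz":0,"fingers":0.0}
  ]
}}

```text
time: 7.9
tool_pos: [554.6, 266.7, 295.0]
tcp_rot: [3.139, -0.0, 1.721]
force: [0.2, -0.3, -4.4]
finger_gap: 0.178
```

```bash
python3 -c "
from h import *
snap('wrist','w6.png');snap('side','s6.png');plan([490,40,294]);o=readout.get_obs();print(o['finger_gap'],o['force'])
crop('w6.png',240,55,340,135,8,'w6a.png')
crop('s6.png',220,150,340,350,3,'s6a.png')
"
```

```text
tcp [553.7 266.4 292.2] rpy deg [-1.7988e+02  2.0000e-02  9.8620e+01] tool shift mm [-214.3  -96.9   -1.6] rows 5.227639930049066 q [ 0.28  0.13  1.69 -0.    1.33  0.13]
0.177322023745155 [ 0.37369056 -0.92144944 -4.16086059]
```

View pics/w6a.png

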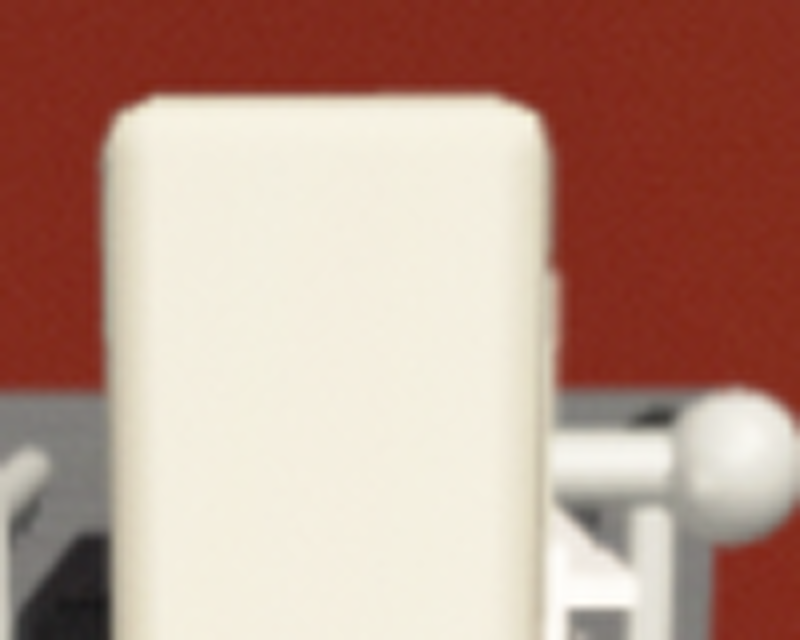

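View pics/s6.png

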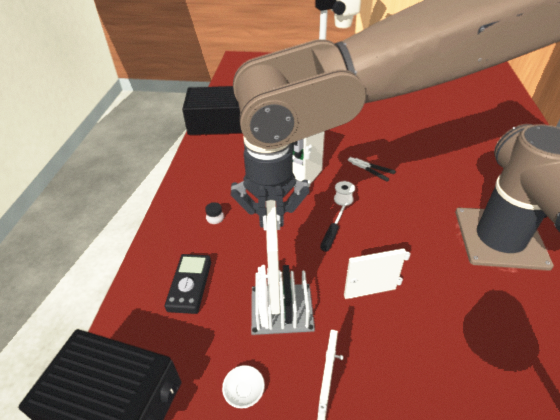

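Call:
{"api": "drive_tool", "payload": {
  "targets": [
    {"tx":-0.016,"ty":-0.0072,"tz":0,"wx":0,"wy":0,"wz":0,"fingers":0.0},
    {"tx":-0.03,"ty":-0.0136,"tz":0,"wx":0,"wy":0,"wz":0,"fingers":0.0},
    {"tx":-0.036,"ty":-0.0163,"tz":0,"wx":0,"wy":0,"wz":0,"fingers":0.0},
    {"tx":-0.036,"ty":-0.0163,"tz":0,"wx":0,"wy":0,"wz":0,"fingers":0.0},
    {"tx":-0.036,"ty":-0.0163,"tz":0,"wx":0,"wy":0,"wz":0,"fingers":0.0},
    {"tx":-0.03,"ty":-0.0136,"tz":0,"wx":0,"wy":0,"wz":0,"fingers":0.0},
    {"tx":-0.02,"ty":-0.009,"tz":0.005,"wx":0,"wy":0,"wz":0,"fingers":0.0},
    {"tx":-0.0103,"ty":-0.0046,"tz":0.018,"wx":0,"wy":0,"wz":0,"fingers":0.0},
    {"tx":0,"ty":0,"tz":0.025,"wx":0,"wy":0,"wz":0,"fingers":0.0},
    {"tx":0,"ty":0,"tz":0.02,"wx":0,"wy":0,"wz":0,"fingers":0.0},
    {"tx":0,"ty":0,"tz":0.005,"wx":0,"wy":0,"wz":0,"fingers":0.0},
    {"tx":0,"ty":0,"tz":0,"wx":0,"wy":0,"wz":0,"fingers":0.0}
  ]
}}

```text
time: 9.2
tool_pos: [489.4, 40.0, 218.7]
tcp_rot: [-3.138, -0.001, 1.721]
force: [-0.3, -0.4, -2.9]
finger_gap: 0.182
```

```bash
python3 -c "
from h import *
snap('wrist','w7.png');snap('side','s7.png');snap('top','t7.png');plan([498.1,-19.9,219]);o=readout.get_obs();print(o['finger_gap'],o['force'])
crop('t7.png',290,160,400,260,7,'t7a.png');crop('s7.png',230,90,390,240,5,'s7a.png')
"
```

```text
tcp [491.3  40.1 221.6] rpy deg [1.7988e+02 4.0000e-02 9.8640e+01] tool shift mm [-60.3  -2.3   2.7] rows 1.3433495588145519 q [-0.12 -0.09  2.05 -0.    1.19 -0.28]
0.18142009050139024 [ 0.79391114  0.84678588 -2.43063515]
```

View pics/t7a.png

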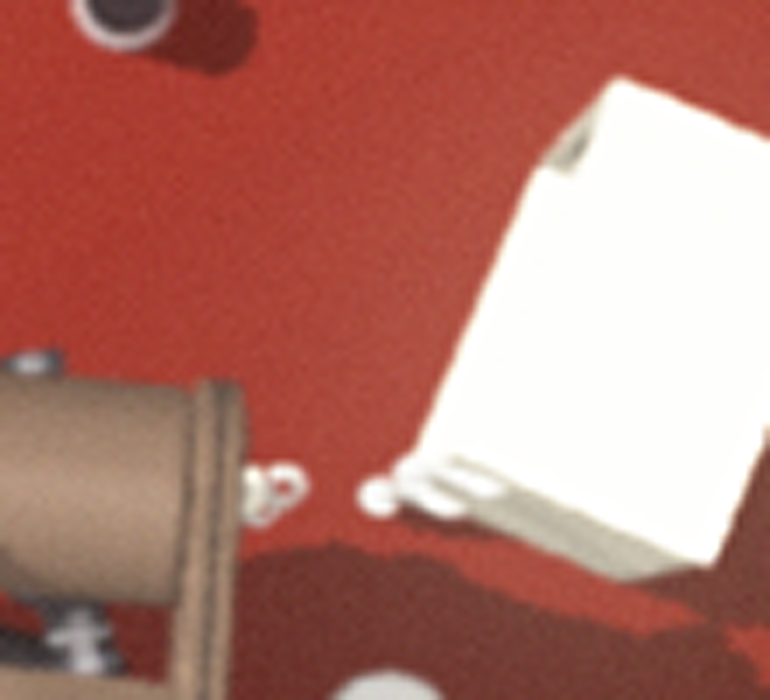

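View pics/s7a.png

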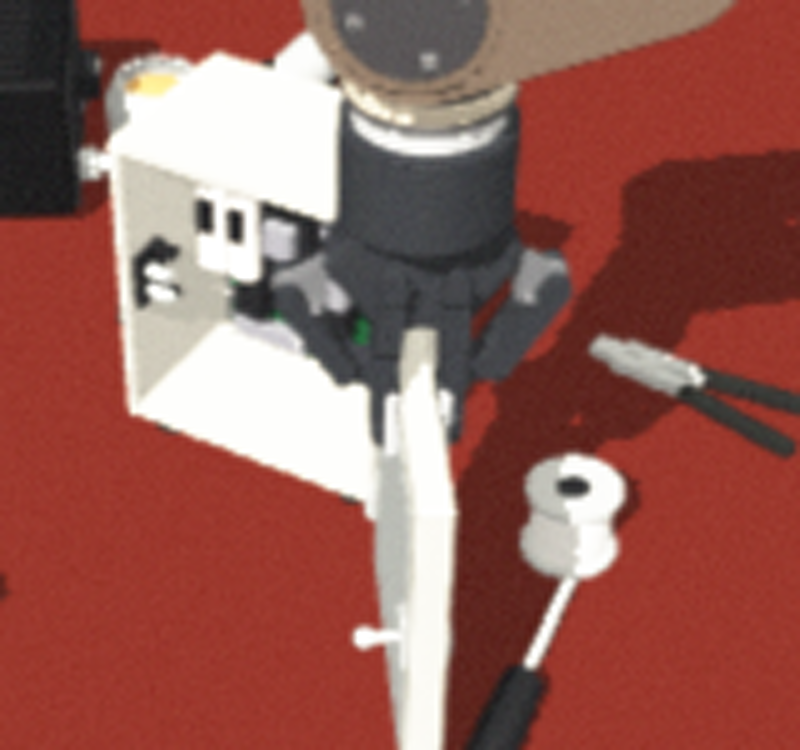

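Call:
{"api": "drive_tool", "payload": {
  "targets": [
    {"tx":-0.01,"ty":-0.0023,"tz":0,"wx":0,"wy":0,"wz":0,"fingers":0.0},
    {"tx":-0.015,"ty":0,"tz":0,"wx":0,"wy":0,"wz":0,"fingers":0.0},
    {"tx":-0.015,"ty":0,"tz":0,"wx":0,"wy":0,"wz":0,"fingers":0.0},
    {"tx":-0.01,"ty":0,"tz":0,"wx":0,"wy":0,"wz":0,"fingers":0.0},
    {"tx":-0.007,"ty":0,"tz":0,"wx":0,"wy":0,"wz":0,"fingers":0.0},
    {"tx":-0.003,"ty":0,"tz":0,"wx":0,"wy":0,"wz":0,"fingers":0.0},
    {"tx":0,"ty":0,"tz":0,"wx":0,"wy":0,"wz":0,"fingers":0.0},
    {"tx":0,"ty":0,"tz":0,"wx":0,"wy":0,"wz":0,"fingers":0.0},
    {"tx":0,"ty":0,"tz":0,"wx":0,"wy":0,"wz":0,"fingers":0.0},
    {"tx":0,"ty":0,"tz":0,"wx":0,"wy":0,"wz":0,"fingers":0.0}
  ]
}}

```text
time: 10.35
tool_pos: [497.3, -19.0, 220.3]
tcp_rot: [-3.142, -0.0, 1.722]
force: [0.7, 1.1, -4.0]
finger_gap: 0.177
```

```bash
python3 -c "
from h import *
for i in range(4): plan([498.1,-19.9,219]);snap('top','t8.png')
snap('side','s8.png')
o=readout.get_obs();print(o['finger_gap'],o['force'])
crop('t8.png',320,190,400,250,8,'t8a.png');crop('s8.png',230,90,390,240,5,'s8a.png')
"
```

```text
tcp [497.3 -19.  220.3] rpy deg [-1.800e+02 -1.000e-02  9.866e+01] tool shift mm [-1.   0.7  1.3] rows 0.03882964539555801 q [-0.24 -0.08  2.04  0.    1.19 -0.39]
tcp [497.3 -19.1 220.3] rpy deg [180.    -0.    98.66] tool shift mm [-0.9  0.6  1.3] rows 0.038726855294487786 q [-0.24 -0.08  2.04  0.    1.19 -0.39]
tcp [497.3 -19.1 220.3] rpy deg [180.    -0.    98.66] tool shift mm [-0.9  0.6  1.3] rows 0.03836350220005402 q [-0.24 -0.08  2.04  0.    1.19 -0.39]
tcp [497.3 -19.2 220.3] rpy deg [180.    -0.    98.65] tool shift mm [-0.8  0.6  1.3] rows 0.03790976008685761 q [-0.24 -0.08  2.04  0.    1.19 -0.39]
0.18226936372750774 [ 0.41345571 -0.77717602 -3.41907498]
```

View pics/t8a.png

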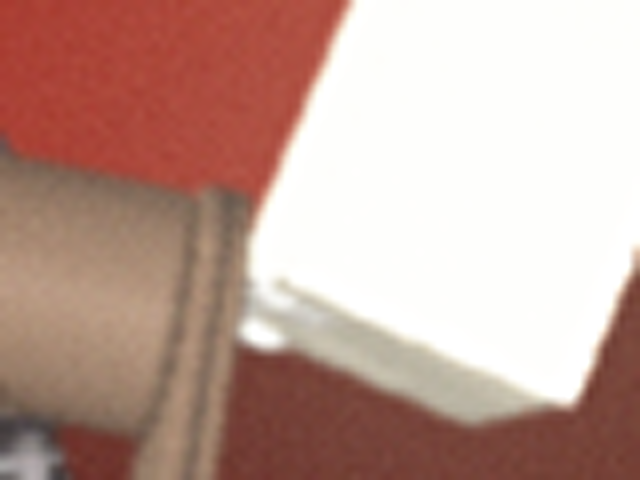

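View pics/s8a.png

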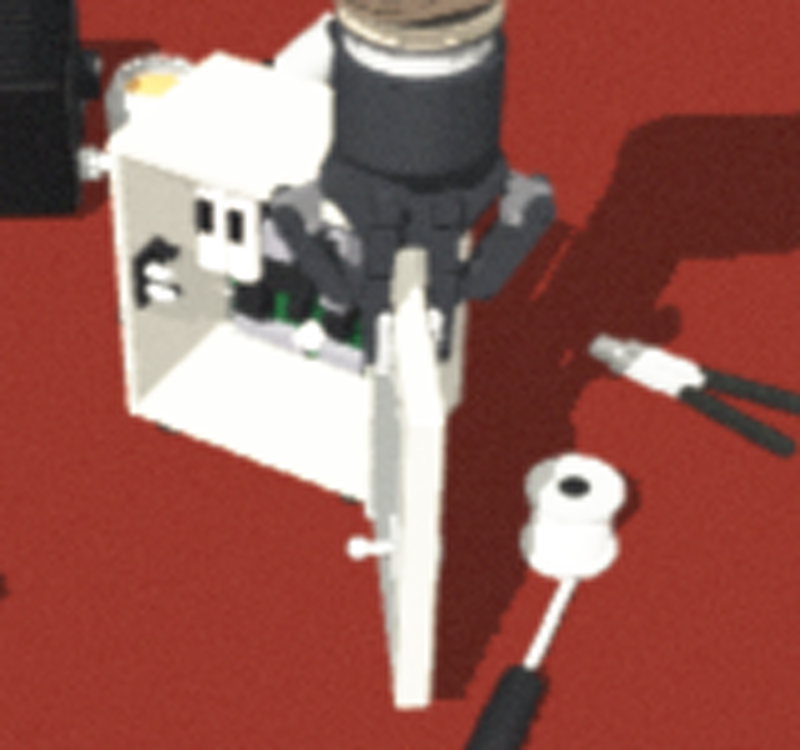

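Call:
{"api": "drive_tool", "payload": {
  "targets": [
    {"tx":-0.0008,"ty":0.0006,"tz":0,"wx":0,"wy":0,"wz":0,"fingers":0.0},
    {"tx":0,"ty":0,"tz":0.004,"wx":0,"wy":0,"wz":0,"fingers":0.0},
    {"tx":0,"ty":0,"tz":0.004,"wx":0,"wy":0,"wz":0,"fingers":0.0},
    {"tx":0,"ty":0,"tz":0.003,"wx":0,"wy":0,"wz":0,"fingers":0.0},
    {"tx":0,"ty":0,"tz":0,"wx":0,"wy":0,"wz":0,"fingers":0.0},
    {"tx":0,"ty":0,"tz":0,"wx":0,"wy":0,"wz":0,"fingers":0.0}
  ]
}}

```text
time: 11.2
tool_pos: [498.0, -20.1, 209.1]
tcp_rot: [-3.141, -0.0, 1.721]
force: [-0.3, 0.4, -3.7]
finger_gap: 0.18
```

Call:
{"api": "drive_tool", "payload": {
  "targets": [
    {"tx":0,"ty":0,"tz":0.002,"wx":0,"wy":0,"wz":0,"fingers":0.0},
    {"tx":0,"ty":0,"tz":0.002,"wx":0,"wy":0,"wz":0,"fingers":0.0},
    {"tx":0,"ty":0,"tz":0.001,"wx":0,"wy":0,"wz":0,"fingers":0.0},
    {"tx":0,"ty":0,"tz":0,"wx":0,"wy":0,"wz":0,"fingers":0.0}
  ]
}}

```text
time: 11.6
tool_pos: [497.9, -20.1, 204.1]
tcp_rot: [-3.141, -0.0, 1.721]
force: [0.5, -0.1, -3.0]
finger_gap: 0.178
```

```bash
python3 -c "
from h import *
plan([498.1,-19.9,219]);o=readout.get_obs();print(o['finger_gap'],o['force'],o['wrist_torque'])"
```

```text
tcp [497.9 -20.1 204.1] rpy deg [-1.7997e+02 -1.0000e-02  9.8630e+01] tool shift mm [  0.2   0.2 -14.9] rows 0.3319798549530462 q [-0.24 -0.06  2.05  0.    1.15 -0.39]
0.17785317938098136 [ 0.45915012 -0.05325423 -2.9517468 ] [ 0.02322389 -0.02507484 -0.03804772]
```

Call:
{"api": "drive_tool", "payload": {
  "targets": [
    {"tx":0,"ty":0,"tz":0.001,"wx":0,"wy":0,"wz":0,"fingers":0.0},
    {"tx":0,"ty":0,"tz":0.001,"wx":0,"wy":0,"wz":0,"fingers":0.0},
    {"tx":0,"ty":0,"tz":0.001,"wx":0,"wy":0,"wz":0,"fingers":0.0},
    {"tx":0,"ty":0,"tz":0,"wx":0,"wy":0,"wz":0,"fingers":0.0}
  ]
}}

```text
time: 12.0
tool_pos: [497.9, -20.1, 201.1]
tcp_rot: [-3.141, -0.0, 1.721]
force: [0.0, -0.8, -3.7]
finger_gap: 0.179
```

Call:
{"api": "drive_tool", "payload": {
  "targets": [
    {"tx":0,"ty":0,"tz":0.001,"wx":0,"wy":0,"wz":0,"fingers":0.0},
    {"tx":0,"ty":0,"tz":0.001,"wx":0,"wy":0,"wz":0,"fingers":0.0},
    {"tx":0,"ty":0,"tz":0,"wx":0,"wy":0,"wz":0,"fingers":0.0}
  ]
}}

```text
time: 12.3
tool_pos: [498.0, -20.1, 199.1]
tcp_rot: [-3.141, -0.0, 1.721]
force: [-0.7, -0.3, -3.9]
finger_gap: 0.185
```

Call:
{"api": "drive_tool", "payload": {
  "targets": [
    {"tx":0,"ty":0,"tz":0.001,"wx":0,"wy":0,"wz":0,"fingers":0.0},
    {"tx":0,"ty":0,"tz":0.001,"wx":0,"wy":0,"wz":0,"fingers":0.0},
    {"tx":0,"ty":0,"tz":0,"wx":0,"wy":0,"wz":0,"fingers":0.0}
  ]
}}

```text
time: 12.6
tool_pos: [498.0, -20.1, 197.1]
tcp_rot: [-3.141, -0.0, 1.721]
force: [-0.1, 0.0, -3.6]
finger_gap: 0.182
```

Call:
{"api": "drive_tool", "payload": {
  "targets": [
    {"tx":0,"ty":0,"tz":0.0015,"wx":0,"wy":0,"wz":0,"fingers":0.0},
    {"tx":0,"ty":0,"tz":0.0015,"wx":0,"wy":0,"wz":0,"fingers":0.0},
    {"tx":0,"ty":0,"tz":0.001,"wx":0,"wy":0,"wz":0,"fingers":0.0},
    {"tx":0,"ty":0,"tz":0,"wx":0,"wy":0,"wz":0,"fingers":0.0}
  ]
}}

```text
time: 13.0
tool_pos: [497.9, -20.1, 193.0]
tcp_rot: [-3.141, -0.0, 1.721]
force: [-0.5, -0.1, -3.3]
finger_gap: 0.182
```

Call:
{"api": "drive_tool", "payload": {
  "targets": [
    {"tx":0,"ty":0,"tz":0.0015,"wx":0,"wy":0,"wz":0,"fingers":0.0},
    {"tx":0,"ty":0,"tz":0.001,"wx":0,"wy":0,"wz":0,"fingers":0.0},
    {"tx":0,"ty":0,"tz":0.001,"wx":0,"wy":0,"wz":0,"fingers":0.0},
    {"tx":0,"ty":0,"tz":0,"wx":0,"wy":0,"wz":0,"fingers":0.0}
  ]
}}

```text
time: 13.4
tool_pos: [498.0, -20.1, 189.6]
tcp_rot: [-3.141, -0.0, 1.721]
force: [-0.4, 0.4, -2.9]
finger_gap: 0.177
```

Call:
{"api": "drive_tool", "payload": {
  "targets": [
    {"tx":0,"ty":0,"tz":0.001,"wx":0,"wy":0,"wz":0,"fingers":0.0},
    {"tx":0,"ty":0,"tz":0.0005,"wx":0,"wy":0,"wz":0,"fingers":0.0},
    {"tx":0,"ty":0,"tz":0,"wx":0,"wy":0,"wz":0,"fingers":0.0}
  ]
}}

```text
time: 13.7
tool_pos: [498.1, -20.1, 188.2]
tcp_rot: [-3.141, -0.0, 1.721]
force: [-0.2, 0.5, -4.2]
finger_gap: 0.179
```

Call:
{"api": "drive_tool", "payload": {
  "targets": [
    {"tx":0,"ty":0,"tz":0.0007,"wx":0,"wy":0,"wz":0,"fingers":0.0},
    {"tx":0,"ty":0,"tz":0.0007,"wx":0,"wy":0,"wz":0,"fingers":0.0},
    {"tx":0,"ty":0,"tz":0,"wx":0,"wy":0,"wz":0,"fingers":0.0}
  ]
}}

```text
time: 14.0
tool_pos: [498.3, -20.1, 187.5]
tcp_rot: [3.141, 0.0, 1.721]
force: [-1.4, 0.7, -0.6]
finger_gap: 0.18
```

```bash
python3 -c "
from h import *
snap('side','s9.png');snap('wrist','w9.png')
plan([498.1,-19.9,187]);o=readout.get_obs();print(o['finger_gap'],o['force'],o['wrist_torque'])
crop('s9.png',230,90,390,240,5,'s9a.png')"
```

```text
tcp [498.3 -20.1 187.5] rpy deg [1.7997e+02 1.0000e-02 9.8630e+01] tool shift mm [ 0.3 -0.2  0.5] rows 0.012602896330853366 q [-0.24 -0.04  2.06 -0.    1.12 -0.39]
0.17870980006752557 [-1.09319399  0.96534291  0.24060976] [ 0.01465947  0.22759656 -0.03280154]
```

View pics/s9a.png

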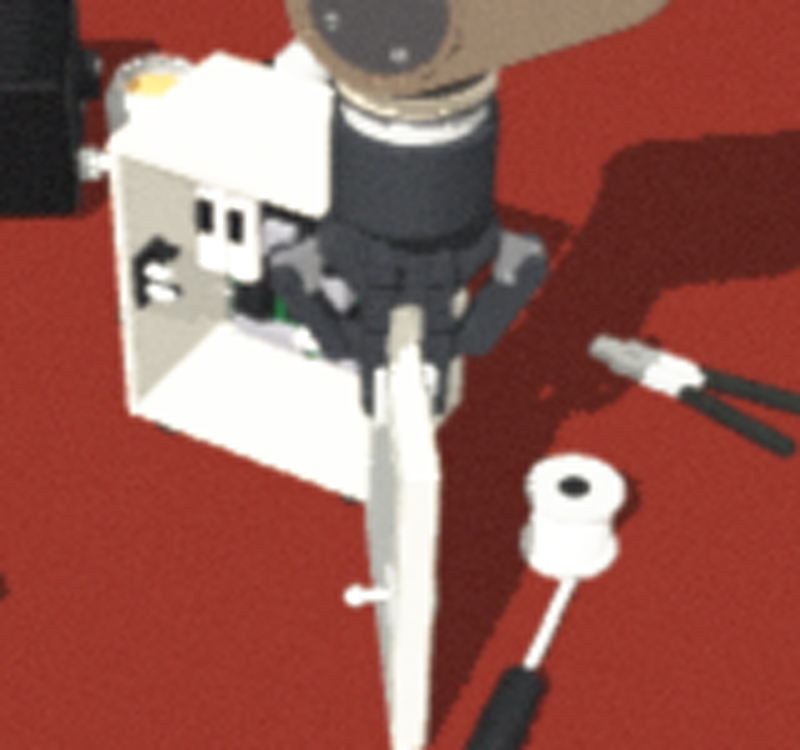

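View pics/w9.png

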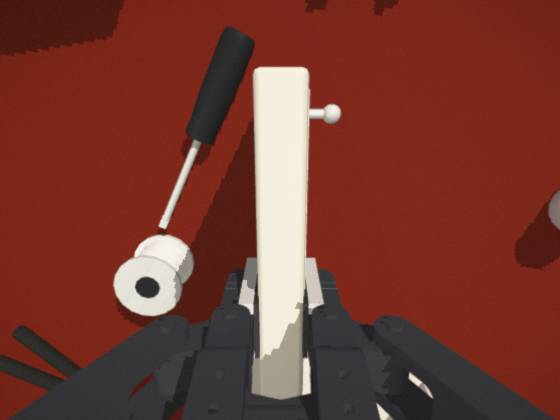

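Call:
{"api": "drive_tool", "payload": {
  "targets": [
    {"tx":0,"ty":0,"tz":0.0003,"wx":0,"wy":0,"wz":0,"fingers":0.0},
    {"tx":0,"ty":0,"tz":0,"wx":0,"wy":0,"wz":0,"fingers":0.018},
    {"tx":0,"ty":0,"tz":0,"wx":0,"wy":0,"wz":0,"fingers":0.022},
    {"tx":0,"ty":0,"tz":0,"wx":0,"wy":0,"wz":0,"fingers":0.04},
    {"tx":0,"ty":0,"tz":0,"wx":0,"wy":0,"wz":0,"fingers":0.045},
    {"tx":0,"ty":0,"tz":0,"wx":0,"wy":0,"wz":0,"fingers":0.045},
    {"tx":0,"ty":0,"tz":0,"wx":0,"wy":0,"wz":0,"fingers":0.045}
  ]
}}

```text
time: 14.8
tool_pos: [498.1, -20.2, 186.6]
tcp_rot: [3.142, 0.0, 1.721]
force: [-0.3, -0.0, 0.1]
finger_gap: 0.525
```

```bash
python3 -c "
from h import *
snap('side','s10.png');snap('wrist','w10.png')
plan([498.1,-19.9,240]);o=readout.get_obs();print(o['finger_gap'],o['force'],o['wrist_torque'])
crop('s10.png',230,90,390,240,5,'s10a.png')"
```

```text
tcp [498.1 -20.2 186.6] rpy deg [180.     0.    98.62] tool shift mm [  0.3   0.1 -53.4] rows 1.1866863683417856 q [-0.24 -0.04  2.06 -0.    1.12 -0.39]
0.5292529914760639 [ 0.50510867  0.77658929 -0.43236212] [ 0.0235265   0.00220972 -0.01607659]
```

View pics/s10a.png

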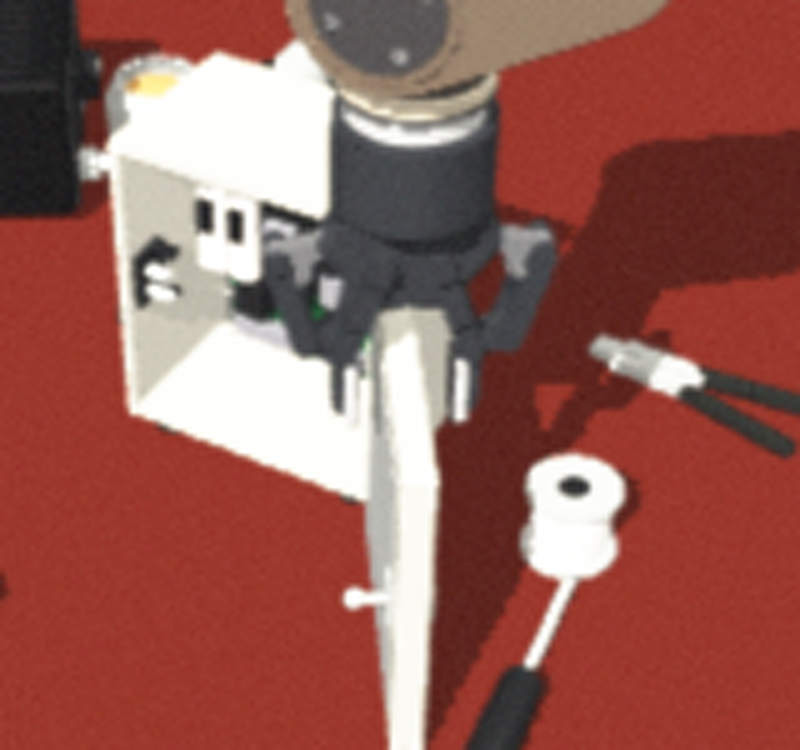

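View pics/w10.png

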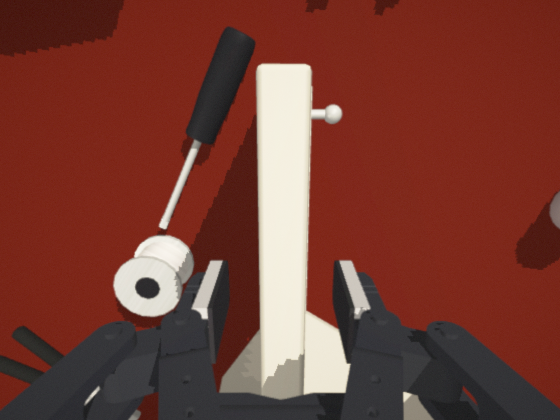

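Call:
{"api": "drive_tool", "payload": {
  "targets": [
    {"tx":0,"ty":0,"tz":-0.015,"wx":0,"wy":0,"wz":0,"fingers":0.045},
    {"tx":0,"ty":0,"tz":-0.025,"wx":0,"wy":0,"wz":0,"fingers":0.045},
    {"tx":0,"ty":0,"tz":-0.02,"wx":0,"wy":0,"wz":0,"fingers":0.045},
    {"tx":0.03,"ty":-0.02,"tz":0,"wx":0,"wy":0,"wz":0,"fingers":0.03},
    {"tx":0.03,"ty":-0.02,"tz":0,"wx":0,"wy":0,"wz":0,"fingers":0.0},
    {"tx":0,"ty":0,"tz":0,"wx":0,"wy":0,"wz":0,"fingers":0.0},
    {"tx":0,"ty":0,"tz":0,"wx":0,"wy":0,"wz":0,"fingers":0.0},
    {"tx":0,"ty":0,"tz":0,"wx":0,"wy":0,"wz":0,"fingers":0.0}
  ]
}}

```text
time: 15.7
tool_pos: [450.1, 32.7, 246.8]
tcp_rot: [3.141, 0.0, 1.721]
force: [-0.5, 1.0, 0.5]
finger_gap: 0.002
```

```bash
cat >> h.py <<'E'
H=np.array([512.1,-113.7])
def doorframe(yaw):
    "tcp in the door frame (x inside, y from hinge) for door yaw deg"
    a=np.radians(yaw);t=pose()[1][:2]-H
    return np.array([t@[np.cos(a),np.sin(a)],t@[-np.sin(a),np.cos(a)]])
E
python3 -c "
from h import *
snap('side','s11.png');snap('wrist','w11.png')
plan([498.1,-19.9,168]);o=readout.get_obs();print(o['finger_gap'],doorframe(8.65))
crop('s11.png',230,90,390,240,5,'s11a.png')"
```

```text
tcp [450.1  32.5 246.7] rpy deg [1.800e+02 1.000e-02 9.858e+01] tool shift mm [-59.   39.6  78.7] rows 2.355772584454271 q [-0.15 -0.22  2.11 -0.    1.25 -0.3 ]
-0.0017987059599089976 [-39.26117716 153.88753382]
```

View pics/s11a.png

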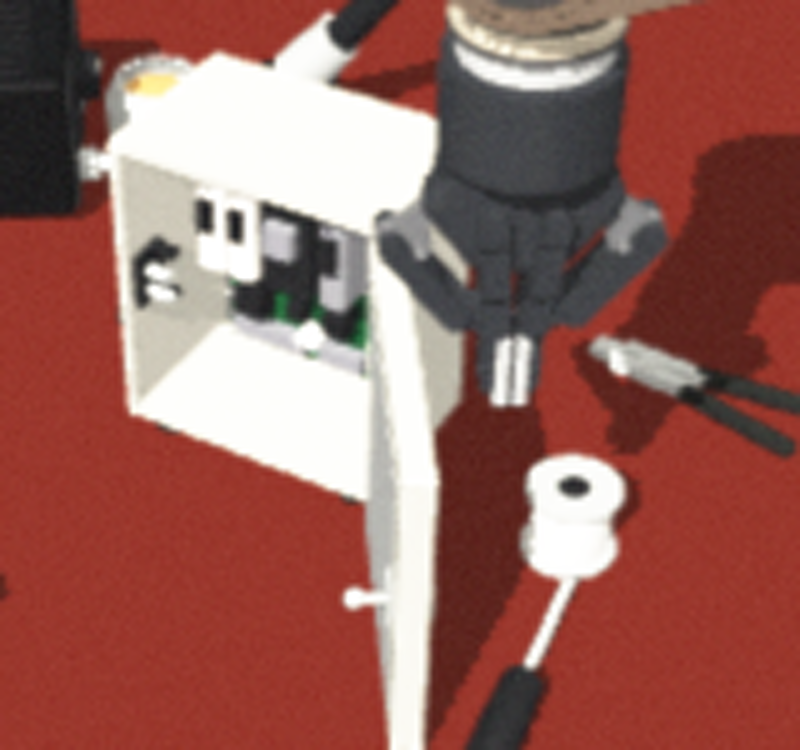

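View pics/w11.png

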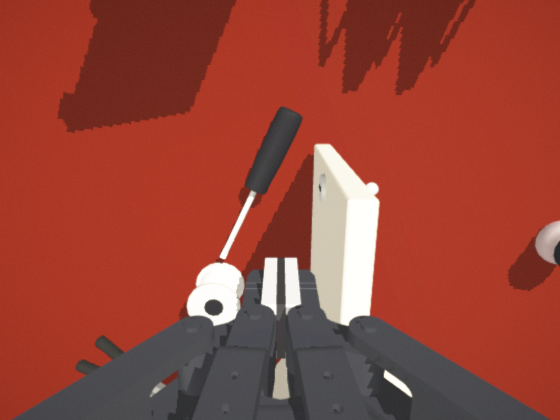

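Call:
{"api": "drive_tool", "payload": {
  "targets": [
    {"tx":0,"ty":0,"tz":0,"wx":0,"wy":0,"wz":-8.2,"fingers":0.0},
    {"tx":0,"ty":0,"tz":0,"wx":0,"wy":0,"wz":-8.2,"fingers":0.0},
    {"tx":0,"ty":0,"tz":0,"wx":0,"wy":0,"wz":-8.2,"fingers":0.0},
    {"tx":0,"ty":0,"tz":0,"wx":0,"wy":0,"wz":-8.2,"fingers":0.0},
    {"tx":0,"ty":0,"tz":0,"wx":0,"wy":0,"wz":-8.2,"fingers":0.0},
    {"tx":0,"ty":0,"tz":0,"wx":0,"wy":0,"wz":-8.2,"fingers":0.0},
    {"tx":0,"ty":0,"tz":0,"wx":0,"wy":0,"wz":-8.2,"fingers":0.0},
    {"tx":0,"ty":0,"tz":0,"wx":0,"wy":0,"wz":-8.2,"fingers":0.0},
    {"tx":0,"ty":0,"tz":0,"wx":0,"wy":0,"wz":-8.2,"fingers":0.0},
    {"tx":0,"ty":0,"tz":0,"wx":0,"wy":0,"wz":-8.2,"fingers":0.0},
    {"tx":0,"ty":0,"tz":0,"wx":0,"wy":0,"wz":-8,"fingers":0.0},
    {"tx":0,"ty":0,"tz":0,"wx":0,"wy":0,"wz":0,"fingers":0.0}
  ]
}}

```text
time: 17.0
tool_pos: [450.0, 32.6, 246.5]
tcp_rot: [3.142, -0.0, -2.992]
force: [-0.5, -0.0, -1.0]
finger_gap: -0.002
```

Call:
{"api": "drive_tool", "payload": {
  "targets": [
    {"tx":0,"ty":0,"tz":0.02,"wx":0,"wy":0,"wz":0,"fingers":0.0},
    {"tx":0,"ty":0,"tz":0.025,"wx":0,"wy":0,"wz":0,"fingers":0.0},
    {"tx":0,"ty":0,"tz":0.025,"wx":0,"wy":0,"wz":0,"fingers":0.0},
    {"tx":0,"ty":0,"tz":0.014,"wx":0,"wy":0,"wz":0,"fingers":0.0},
    {"tx":0,"ty":0,"tz":0,"wx":0,"wy":0,"wz":0,"fingers":0.0}
  ]
}}

```text
time: 17.5
tool_pos: [448.0, 33.1, 160.0]
tcp_rot: [3.14, -0.005, -2.994]
force: [0.8, 0.2, 0.2]
finger_gap: 0.005
```

```bash
python3 -c "
from h import *
snap('wrist','w12.png')
plan([498.1,-19.9,168]);print(doorframe(8.65))
for th in (3,5):
  s,c=np.sin(np.radians(th)),np.cos(np.radians(th));r,d=155,19
  print(th,'tx',-(d*(1-c)+r*s),'ty',d*s-r*(1-c))"
```

```text
tcp [449.1  33.  161.7] rpy deg [ 1.7996e+02 -1.4000e-01 -1.7153e+02] tool shift mm [-40.6 -59.5  -6.4] rows 1.6075003843858546 q [-0.15 -0.12  2.19 -0.    1.08 -1.87]
[-40.20834209 154.4622172 ]
3 tx -8.138112057319391 ty 0.781961055574877
5 tx -13.58144086214385 ty 1.0661373164260646
```

View pics/w12.png

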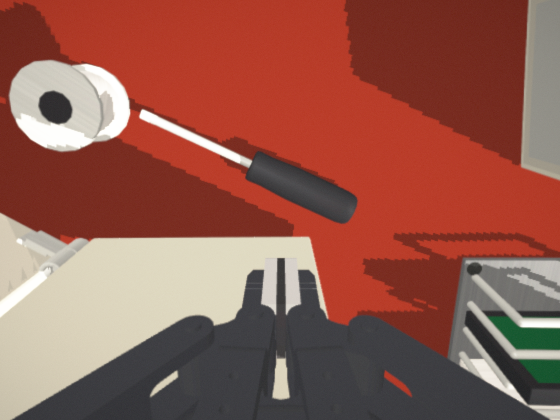

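Call:
{"api": "drive_tool", "payload": {
  "targets": [
    {"tx":-0.01,"ty":0,"tz":0,"wx":0,"wy":0,"wz":0,"fingers":0.0},
    {"tx":-0.008,"ty":0,"tz":0,"wx":0,"wy":0,"wz":0,"fingers":0.0},
    {"tx":-0.006,"ty":0.0005,"tz":0,"wx":0,"wy":0,"wz":1,"fingers":0.0},
    {"tx":-0.0082,"ty":0.0008,"tz":0,"wx":0,"wy":0,"wz":3,"fingers":0.0},
    {"tx":-0.0136,"ty":0.0011,"tz":0,"wx":0,"wy":0,"wz":5,"fingers":0.0},
    {"tx":-0.0136,"ty":0.0011,"tz":0,"wx":0,"wy":0,"wz":5,"fingers":0.0},
    {"tx":-0.0136,"ty":0.0011,"tz":0,"wx":0,"wy":0,"wz":5,"fingers":0.0}
  ]
}}

```text
time: 18.25
tool_pos: [523.3, 42.5, 163.2]
tcp_rot: [3.141, 0.001, 2.956]
force: [0.0, -0.3, 0.6]
finger_gap: 0.0
```

```bash
python3 -c "
from h import *
y=np.degrees(readout.get_obs()['tcp_rot'][2])%360-180
plan([498.1,-19.9,168]);print(y,doorframe(y))
snap('side','s13.png')"
```

```text
tcp [523.3  42.5 163.2] rpy deg [1.7999e+02 6.0000e-02 1.6939e+02] tool shift mm [ 13.2 -66.   -4.8] rows 1.4986172544833147 q [-0.11  0.05  2.02  0.    1.07 -1.5 ]
-10.614614171468759 [-17.79965783 155.56892682]
```

View pics/s13.png

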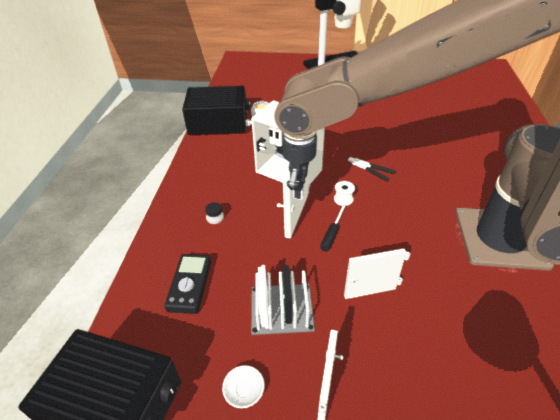

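Call:
{"api": "drive_tool", "payload": {
  "targets": [
    {"tx":-0.0136,"ty":0.001,"tz":0,"wx":0,"wy":0,"wz":5,"fingers":0.0},
    {"tx":-0.0136,"ty":0.001,"tz":0,"wx":0,"wy":0,"wz":5,"fingers":0.0},
    {"tx":-0.0136,"ty":0.001,"tz":0,"wx":0,"wy":0,"wz":5,"fingers":0.0},
    {"tx":-0.0136,"ty":0.001,"tz":0,"wx":0,"wy":0,"wz":5,"fingers":0.0},
    {"tx":-0.0136,"ty":0.001,"tz":0,"wx":0,"wy":0,"wz":5,"fingers":0.0},
    {"tx":-0.0136,"ty":0.001,"tz":0,"wx":0,"wy":0,"wz":5,"fingers":0.0},
    {"tx":-0.0136,"ty":0.001,"tz":0,"wx":0,"wy":0,"wz":5,"fingers":0.0},
    {"tx":-0.0136,"ty":0.001,"tz":0,"wx":0,"wy":0,"wz":5,"fingers":0.0},
    {"tx":-0.0136,"ty":0.001,"tz":0,"wx":0,"wy":0,"wz":5,"fingers":0.0},
    {"tx":-0.0109,"ty":0.0008,"tz":0,"wx":0,"wy":0,"wz":4,"fingers":0.0},
    {"tx":-0.0082,"ty":0.0008,"tz":0,"wx":0,"wy":0,"wz":3,"fingers":0.0},
    {"tx":0,"ty":0,"tz":0,"wx":0,"wy":0,"wz":0,"fingers":0.0}
  ]
}}

```text
time: 19.5
tool_pos: [641.8, -26.4, 163.0]
tcp_rot: [3.141, 0.001, 2.053]
force: [0.2, -1.0, -0.2]
finger_gap: 0.004
```

```bash
python3 -c "
from h import *
y=np.degrees(readout.get_obs()['tcp_rot'][2])%360-180
plan([498.1,-19.9,168]);print(y,doorframe(y))
snap('side','s14.png');crop('s14.png',230,90,390,240,5,'s14a.png')
snap('wrist','w14.png')"
```

```text
tcp [641.8 -26.4 163. ] rpy deg [1.7997e+02 4.0000e-02 1.1762e+02] tool shift mm [  72.4 -124.3   -5.2] rows 3.1982802241773363 q [-0.2   0.3   1.73 -0.    1.11 -0.68]
-62.38093441331789 [-17.19567015 155.3607905 ]
```

View pics/s14a.png

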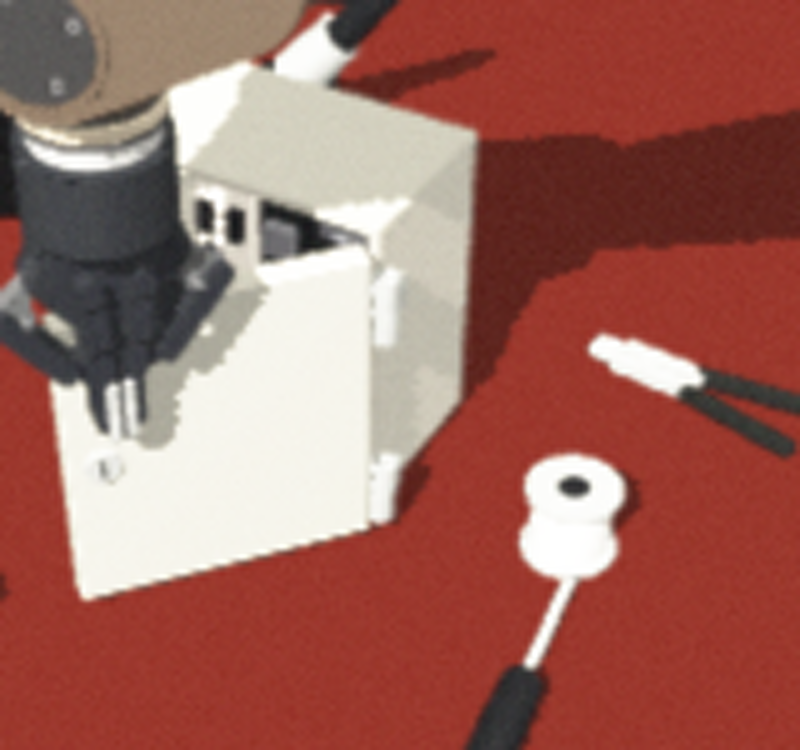

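View pics/w14.png

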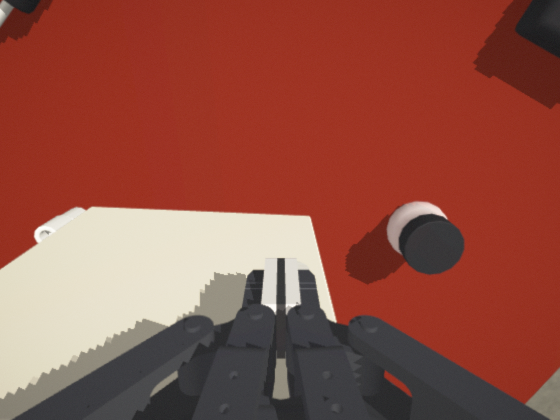

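Call:
{"api": "drive_tool", "payload": {
  "targets": [
    {"tx":-0.0136,"ty":0.001,"tz":0,"wx":0,"wy":0,"wz":5,"fingers":0.0},
    {"tx":-0.0136,"ty":0.001,"tz":0,"wx":0,"wy":0,"wz":5,"fingers":0.0},
    {"tx":-0.0136,"ty":0.001,"tz":0,"wx":0,"wy":0,"wz":5,"fingers":0.0},
    {"tx":-0.0136,"ty":0.001,"tz":0,"wx":0,"wy":0,"wz":5,"fingers":0.0},
    {"tx":-0.0136,"ty":0.001,"tz":0,"wx":0,"wy":0,"wz":5,"fingers":0.0},
    {"tx":-0.0109,"ty":0.0008,"tz":0,"wx":0,"wy":0,"wz":4,"fingers":0.0},
    {"tx":-0.0082,"ty":0.0008,"tz":0,"wx":0,"wy":0,"wz":3,"fingers":0.0},
    {"tx":-0.0054,"ty":0.0006,"tz":0,"wx":0,"wy":0,"wz":2,"fingers":0.0},
    {"tx":0,"ty":0,"tz":0,"wx":0,"wy":0,"wz":0,"fingers":0.0}
  ]
}}

```text
time: 20.5
tool_pos: [668.1, -113.2, 162.7]
tcp_rot: [-3.142, 0.0, 1.46]
force: [0.6, -0.3, 0.2]
finger_gap: -0.002
```

```bash
python3 -c "
from h import *
y=np.degrees(readout.get_obs()['tcp_rot'][2])%360-180
plan([498.1,-19.9,168]);print(y,doorframe(y),doorframe(-115.4))
snap('side','s15.png');crop('s15.png',230,90,390,240,5,'s15a.png')"
```

```text
tcp [ 668.1 -113.2  162.7] rpy deg [-180.      0.     83.64] tool shift mm [  73.9 -179.3   -5.3] rows 4.311807533338914 q [-0.32  0.37  1.64 -0.    1.13 -0.21]
-96.35934284467857 [-17.78626649 155.03109317] [-67.39032298 140.74635161]
```

View pics/s15a.png

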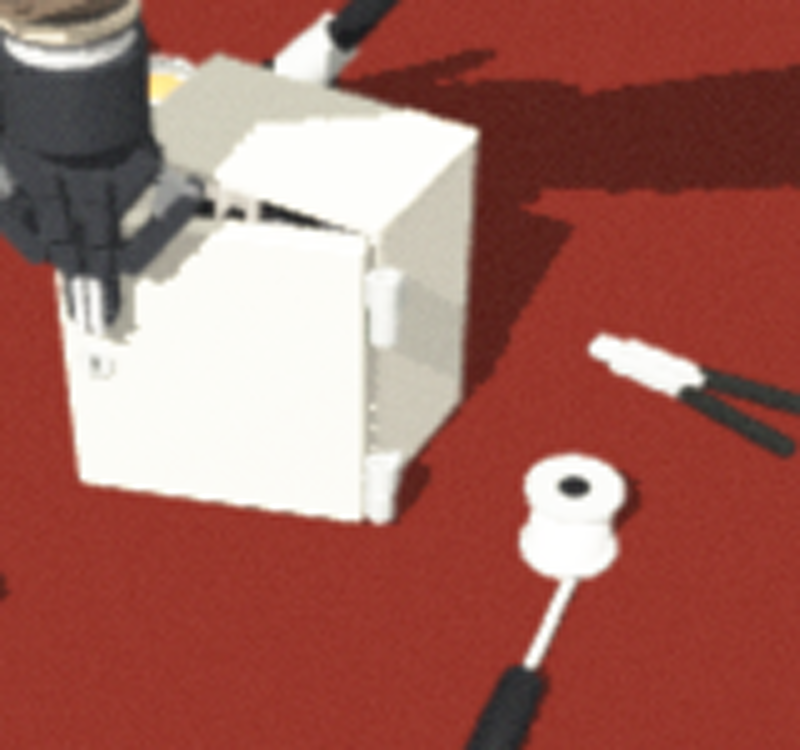

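Call:
{"api": "drive_tool", "payload": {
  "targets": [
    {"tx":-0.0054,"ty":0.0006,"tz":0,"wx":0,"wy":0,"wz":2,"fingers":0.0},
    {"tx":-0.0054,"ty":0.0006,"tz":0,"wx":0,"wy":0,"wz":2,"fingers":0.0},
    {"tx":-0.0054,"ty":0.0006,"tz":0,"wx":0,"wy":0,"wz":2,"fingers":0.0},
    {"tx":-0.0054,"ty":0.0006,"tz":0,"wx":0,"wy":0,"wz":2,"fingers":0.0},
    {"tx":-0.0054,"ty":0.0006,"tz":0,"wx":0,"wy":0,"wz":2,"fingers":0.0},
    {"tx":0,"ty":0,"tz":0,"wx":0,"wy":0,"wz":0,"fingers":0.0}
  ]
}}

```text
time: 21.15
tool_pos: [666.2, -141.1, 162.6]
tcp_rot: [3.142, 0.0, 1.283]
force: [-0.6, -0.2, 0.7]
finger_gap: -0.004
```

Call:
{"api": "drive_tool", "payload": {
  "targets": [
    {"tx":-0.0027,"ty":0.0003,"tz":0,"wx":0,"wy":0,"wz":1,"fingers":0.0},
    {"tx":-0.0027,"ty":0.0003,"tz":0,"wx":0,"wy":0,"wz":1,"fingers":0.0},
    {"tx":0,"ty":0,"tz":0,"wx":0,"wy":0,"wz":0,"fingers":0.0}
  ]
}}

```text
time: 21.45
tool_pos: [665.3, -145.7, 162.6]
tcp_rot: [3.142, 0.0, 1.249]
force: [-0.4, 0.6, -0.1]
finger_gap: -0.001
```

```bash
python3 -c "
from h import *
y=np.degrees(readout.get_obs()['tcp_rot'][2])%360-180
print(y,doorframe(y),doorframe(-115.4),readout.get_obs()['force'])"
```

```text
-108.41749287905378 [-18.01764036 155.49203098] [-36.78660085 152.1484573 ] [-0.44267147  0.58320542 -0.08066283]
```

Call:
{"api": "drive_tool", "payload": {
  "targets": [
    {"tx":-0.002,"ty":0.0003,"tz":0,"wx":0,"wy":0,"wz":0.8,"fingers":0.0},
    {"tx":-0.002,"ty":0.0003,"tz":0,"wx":0,"wy":0,"wz":0.8,"fingers":0.0},
    {"tx":-0.002,"ty":0.0003,"tz":0,"wx":0,"wy":0,"wz":0.8,"fingers":0.0}
  ]
}}

```text
time: 21.75
tool_pos: [664.3, -151.2, 162.7]
tcp_rot: [-3.141, -0.001, 1.207]
force: [-0.5, 2.4, -0.0]
finger_gap: -0.0
```

Call:
{"api": "drive_tool", "payload": {
  "targets": [
    {"tx":-0.002,"ty":0.0003,"tz":0,"wx":0,"wy":0,"wz":0.8,"fingers":0.0},
    {"tx":-0.002,"ty":0.0003,"tz":0,"wx":0,"wy":0,"wz":0.8,"fingers":0.0}
  ]
}}

```text
time: 21.95
tool_pos: [663.5, -155.0, 162.7]
tcp_rot: [-3.141, -0.001, 1.179]
force: [0.6, 3.0, 0.6]
finger_gap: -0.002
```

Call:
{"api": "drive_tool", "payload": {
  "targets": [
    {"tx":-0.0015,"ty":0.0003,"tz":0,"wx":0,"wy":0,"wz":0.6,"fingers":0.0},
    {"tx":-0.0015,"ty":0.0003,"tz":0,"wx":0,"wy":0,"wz":0.6,"fingers":0.0}
  ]
}}

```text
time: 22.15
tool_pos: [662.7, -158.6, 162.6]
tcp_rot: [3.141, 0.001, 1.159]
force: [-0.1, 0.4, 0.9]
finger_gap: -0.002
```

```bash
python3 -c "
from h import *
y=np.degrees(readout.get_obs()['tcp_rot'][2])%360-180
print(y,doorframe(y),doorframe(-115.4),readout.get_obs()['force'])
snap('side','s16.png');crop('s16.png',230,90,390,240,5,'s16a.png')"
```

```text
-113.6014368128728 [-19.13664111 155.99936154] [-24.02336168 155.32189134] [-0.11512736  0.39982993  0.93826632]
```

View pics/s16a.png

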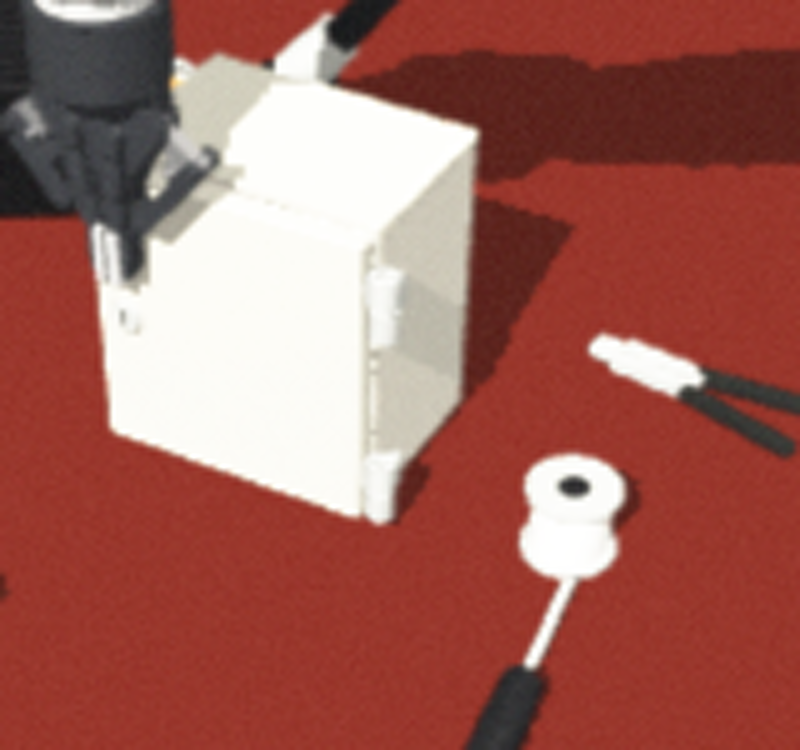

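Call:
{"api": "drive_tool", "payload": {
  "targets": [
    {"tx":-0.0015,"ty":0,"tz":0,"wx":0,"wy":0,"wz":0.5,"fingers":0.0},
    {"tx":-0.0015,"ty":0,"tz":0,"wx":0,"wy":0,"wz":0.5,"fingers":0.0},
    {"tx":0,"ty":0,"tz":0,"wx":0,"wy":0,"wz":0,"fingers":0.0}
  ]
}}

```text
time: 22.5
tool_pos: [661.4, -161.6, 162.5]
tcp_rot: [-3.142, 0.0, 1.141]
force: [1.0, -0.7, 0.3]
finger_gap: -0.004
```

Call:
{"api": "drive_tool", "payload": {
  "targets": [
    {"tx":-0.001,"ty":0,"tz":0,"wx":0,"wy":0,"wz":0.4,"fingers":0.0},
    {"tx":0,"ty":0,"tz":0,"wx":0,"wy":0,"wz":0,"fingers":0.0}
  ]
}}

```text
time: 22.7
tool_pos: [661.1, -162.1, 162.6]
tcp_rot: [3.142, 0.0, 1.135]
force: [0.3, -0.6, -0.2]
finger_gap: -0.003
```

Call:
{"api": "drive_tool", "payload": {
  "targets": [
    {"tx":-0.001,"ty":0,"tz":0,"wx":0,"wy":0,"wz":0,"fingers":0.0},
    {"tx":0,"ty":0,"tz":0,"wx":0,"wy":0,"wz":0,"fingers":0.0}
  ]
}}

```text
time: 22.9
tool_pos: [661.1, -162.2, 162.7]
tcp_rot: [3.141, -0.002, 1.135]
force: [2.0, 2.3, -0.6]
finger_gap: -0.003
```

Call:
{"api": "drive_tool", "payload": {
  "targets": [
    {"tx":-0.001,"ty":0,"tz":0,"wx":0,"wy":0,"wz":0,"fingers":0.0},
    {"tx":-0.001,"ty":0,"tz":0,"wx":0,"wy":0,"wz":0,"fingers":0.0},
    {"tx":0,"ty":0,"tz":0,"wx":0,"wy":0,"wz":0,"fingers":0.0}
  ]
}}

```text
time: 23.2
tool_pos: [661.0, -162.3, 162.7]
tcp_rot: [3.141, -0.005, 1.134]
force: [5.2, 7.2, 0.1]
finger_gap: -0.001
```

```bash
python3 -c "
from h import *
y=np.degrees(readout.get_obs()['tcp_rot'][2])%360-180
print(y,doorframe(y),doorframe(-115.4),readout.get_obs()['force'])"
```

```text
-115.01701741856752 [-18.94666271 155.48611398] [-19.98554863 155.35599607] [5.15461536 7.17987244 0.11832949]
```

Call:
{"api": "drive_tool", "payload": {
  "targets": [
    {"tx":0.005,"ty":0,"tz":0,"wx":0,"wy":0,"wz":0,"fingers":0.0},
    {"tx":0.015,"ty":0,"tz":0,"wx":0,"wy":0,"wz":0,"fingers":0.0},
    {"tx":0.03,"ty":0,"tz":0,"wx":0,"wy":0,"wz":0,"fingers":0.0},
    {"tx":0.03,"ty":0,"tz":-0.02,"wx":0,"wy":0,"wz":0,"fingers":0.0},
    {"tx":0.02,"ty":0,"tz":-0.03,"wx":0,"wy":0,"wz":0,"fingers":0.0},
    {"tx":0,"ty":0,"tz":-0.04,"wx":0,"wy":0,"wz":0,"fingers":0.0},
    {"tx":0,"ty":0,"tz":-0.04,"wx":0,"wy":0,"wz":0,"fingers":0.0},
    {"tx":0,"ty":0,"tz":-0.02,"wx":0,"wy":0,"wz":0,"fingers":0.0},
    {"tx":0,"ty":0,"tz":0,"wx":0,"wy":0,"wz":0,"fingers":0.0}
  ]
}}

```text
time: 24.1
tool_pos: [703.8, -74.0, 318.4]
tcp_rot: [3.132, -0.001, 1.135]
force: [0.1, 0.0, -0.2]
finger_gap: 0.002
```

```bash
python3 -c "
from h import *
for n in ('side','top','wrist'): snap(n,n+'17.png')
crop('side17.png',230,90,390,240,5,'s17a.png');crop('top17.png',330,155,430,255,6,'t17a.png')
plan([600,0,300]);print(readout.get_obs()['force'])"
```

```text
tcp [701.4 -73.8 310.3] rpy deg [-1.7981e+02  6.0000e-02  6.5030e+01] tool shift mm [  24.1 -123.    10.6] rows 2.796135932556702 q [-0.25  0.32  1.43 -0.    1.39  0.19]
[-0.57443911  0.75575155 -0.75057389]
```

View pics/s17a.png

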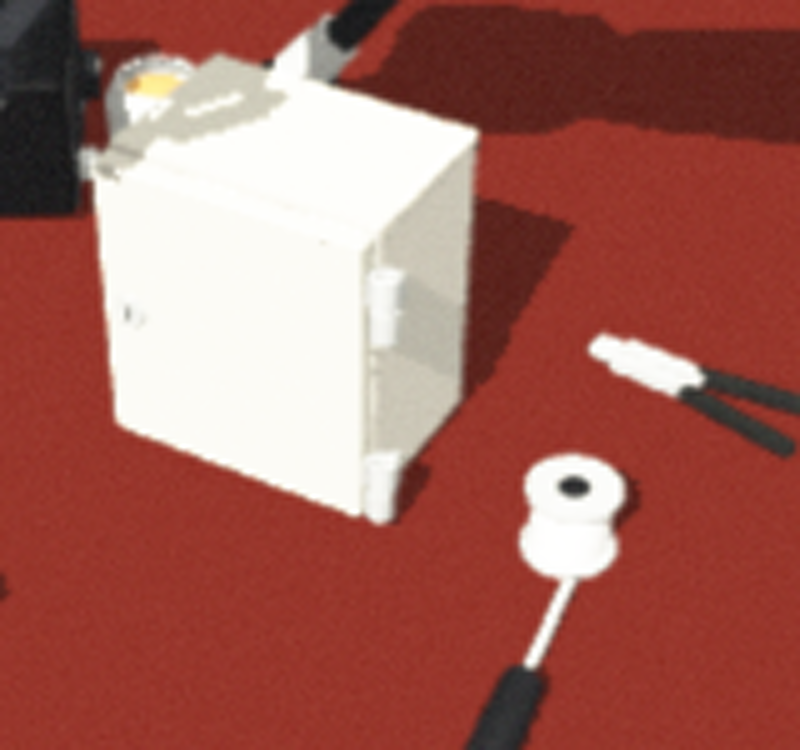

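View pics/t17a.png

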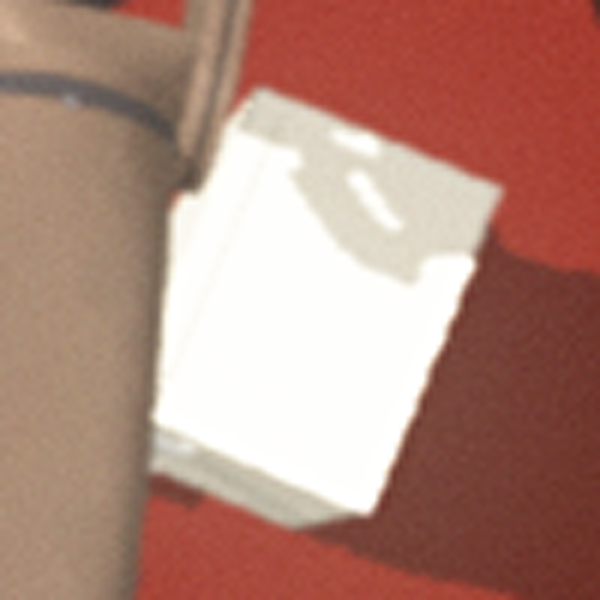

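View pics/wrist17.png

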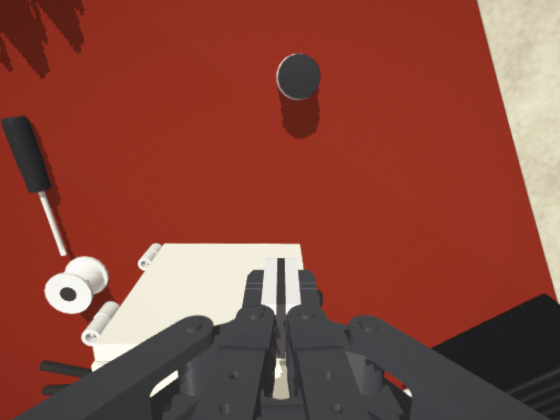

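```bash
python3 - <<'E'
from h import *
S=cam('side');s=lambda x,y:(230+x/5,90+y/5)
a=onz(S,s(362,246),200);b=onz(S,s(97,178),200);d=b-a
print(a,b,np.linalg.norm(d),np.degrees(np.arctan2(d[1],d[0]))-90)
a=onz(S,s(360,517),14);b=onz(S,s(118,426),14);d=b-a
print(a,b,np.linalg.norm(d),np.degrees(np.arctan2(d[1],d[0]))-90)
x=lambda x,y:(330+x/5,0)
# other bystanders: difference vs first side image
i0=cv2.imread('pics/side0.png').astype(int);i1=cv2.imread('pics/side17.png').astype(int)
D=(abs(i0-i1).max(2)>60).astype('uint8')*255;cv2.imwrite('pics/d.png',D)
C=load('wrist17.png');
a=onz(C,(163,243),14);b=onz(C,(300,243),14);d=b-a
print(np.linalg.norm(d),np.degrees(np.arctan2(d[1],d[0]))-90)
E
```

```text
[ 523.84175685 -113.67678381  200.        ] [ 670.26121593 -165.50051015  200.        ] 155.32017450990563 -109.4909160899558
[ 521.71344216 -112.04939879   14.        ] [ 673.51525669 -181.59041549   14.        ] 166.97228482278635 -114.61270455638581
170.63793079742217 -115.06196323747872
```

View pics/d.png

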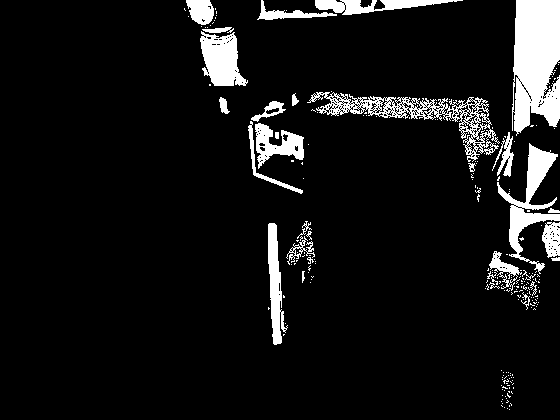

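```bash
python3 -c "
from h import *
print(readout.get_obs()['time'],abs(readout.get_obs()['qd']).max());print(r.hand_in())"
```

```text
24.25 0.0230535213684424
the job is handed in; nothing more can be done
None
```

The door is hung on both pintles and pressed shut. I handed the job in at about 24 s; the hand-in reports no verdict.

**What I did**
- I gripped the door by its top edge, lifted it out of the rack and brought it in sideways at 125° open.
- I lowered it 1–4 mm per step. No force showed until the door's weight came off the gripper at 187.5 mm tool height; 187.7 mm was expected for the sockets on their shoulders.
- I let go, then swung the door from outside with closed fingers. It met about 3 N at the catch, then stopped moving under a final press of about 9 N. I then backed the arm well clear.

**Last checks**
- **Angle:** the wrist picture put the door's lower edge at -115.1° and the side camera at -114.6°. The cabinet measured -115.4°, so both agree within 1°.
- **Disagreement:** one side-camera reading of the top edge gave -109.5° with an edge length of only 155 mm instead of 170. I put this down to a badly picked corner under the arm's shadow.
- **Latch:** I did not tug the door to test the catch. It stayed shut in the pictures taken after I backed off.
- **Bystanders:** comparing the first and last side pictures shows that only the door and the arm, with their shadows, have moved.

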